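Find the unbalanced sander roller on the checking plate

ROBOT

A 6-joint arm with a two-finger parallel gripper is mounted at the origin on the work surface. World frame = base frame: x ahead of the robot, y to its left, z up, the work surface at z = 0. Lengths are in m, angles in rad, forces in N, time in s.
With the tool pointing down it reaches from about 0.375 to 0.975 m from the base axis. Payload 3.8 kg.
Tool frame: the origin (TCP) lies on the mounting face of the last link; the fingertips stand 173 mm ahead of it and the grasp point (between the pads) lies 155 mm ahead of it; z points along the fingers, y is the direction in which the jaws open and shut (so a half turn about z gives the same grasp; the last joint's range is limited). The gripper opens to 85 mm and grips with 20 to 120 N. Pads are 22 mm wide; open, the fingers measure 114 mm over their backs; the gripper's body (76 mm by 85 mm) begins 54 mm behind the grasp point. The pads swing forward as they close: fully open they stand 13 mm farther back than shut.
Start: joints at [-1.164, 0.264, 1.604, -0, 1.274, -0.037], TCP at [0.29, -0.61, 0.405] pointing down, gripper open.
Joint ranges: [-2.63, 2.63], [-0.94, 2.18], [0.31, 2.57], [-1.31, 4.45], [0, 2.66], [-2.55, 2.55]. Speed limits (rad/s): [2.57, 2.57, 3.14, 3.14, 3.14, 3.14].

INTERFACE

Orientations are given as a rotation vector (axis times angle).
In Python, from workcell import bot, imaging, order gives the robot as it stands. The module is installed in compiled form; this text tells all that it offers.
- The arm moves only by the shell command python3 -m creep 'ROWS' [OPENING] [FORCE]. ROWS is JSON, a list of rows, each an object with "slide": the shift along the tool's x, y, z each as a share of 25 mm, from -1 to 1, a list of three; "angular": the turn, a rotation vector about the tool's x, y, z each as a share of 4 degrees, from -1 to 1, a list of three. A call has 1 to 5 rows; each row shifts and turns the commanded pose from where the row before left it, along the tool's axes as they then stand; what a row does not reach is not made up. A row lasts 1/12 s, in which the tool goes at most 41.7 mm and 7.16 degrees, less where a joint would pass 70% of its speed; a pose out of reach is approached as far as the arm can. A call with a number of a shift or a turn outside -1 to 1 is refused whole. A call with a gripper value outside its range is refused whole. OPENING is the closure, from -1 (fully open) to 1 (shut), set as the call begins (- or left out, the last holds). The fingers move at their own pace and stop on an object; FORCE is the grip in N (left out, the last holds). Time passes only in rows, so rows that do not move let the fingers close. It gives the time, the measured TCP pose, the force and the opening at its end, in the units of the state.
- bot.read_state(): the state, without advancing time (a new reading comes with each control period).
- imaging.read_camera(name): name is "scene" or "top" or "wrist"; returns (picture, depth): 384x512x3 uint8, red, green, blue; 384x512 float32, m along the optical axis (not along the pixel's ray), 0 where there is no reading.
- imaging.camera_model(name): a dict with "fovy" (degrees; the focal length in pixels is half the picture's height over the tangent of half this angle, whatever the lens; pixels are square), "cx", "cy" (the principal point, pixels), "camera_from_world" (4x4, takes a point from world to camera coordinates); the wrist camera has in their place "tool_from_camera" (4x4, takes a point from camera to tool coordinates, whose origin is the TCP and whose axes are the flange's). Camera axes: x right, y down, z forward; pixel columns grow to the right and rows downward; lengths in m; the calibration is good to about 2 mm. A picture is of the moment at which its call begins: read the wrist's pose just before it. camera_model takes no time and is no camera call.
- order.finish_job(): hands the job in, once; it reports no verdict.
The state is a dict: "time": time; "q": joint angles; "joint_vel": joint speeds; "joint_torque": joint torques, N m; "tool_pos": TCP position; "tcp_rot": TCP orientation; "wrist_force": force on the tool from outside, world axes, zero at the start; "torque": the same for the moment, N m; "width": opening from 0.0 (shut) to 1.0 (fully open).
Only numpy, scipy, OpenCV 4.12 (cv2) and the standard library are available. Lean on these libraries where they do the work, as an engineer would, in place of code of your own. Each camera call takes 0.05 s, during which the arm holds its last target.

TASK

One of the three drum-sander rollers on the checking plate is out of balance: roll each one gently along its lane and feel for the one that pushes back and rocks. Roll the two true ones right up against both brass pins at the end of their lanes without ever gripping, lifting or pressing hard on them (keep below 20 N), and after its roll pick the rocking one up and set it down, not drop it, in the red reject tray. Leave the other things on the bench alone.

Things in the scene. Friction and masses are not known exactly. Their poses are not given: they have to be found in the camera images.
- plate: fixed level dark steel plate, 310 (x) by 300 (y) by 20 mm; origin on its underside, 135 mm from its far edge (x points to it), mid-width. Lanes along x at y = +95, 0, -95 mm. Each ends at two fixed brass pins (10 mm diameter, 26 mm high) 24 mm either side of its middle, at x between 90 and 115 mm, set differently in each lane and not measured: feel for them. Roller touching both: centre 25 mm short, z = 40 mm.
- roller_a_center (a point): roller a: smooth aluminium drum, 40 mm diameter, 70 mm long, 0.4 to 0.9 kg, with blue end discs, a dark axle stub (12 mm diameter, 8 mm long) on each end and a red stripe. The point is the drum's centre; y runs along its axis, x and z turn as it rolls. It starts at rest in the lane at y = +95 mm, with x between -65 and -40 mm on the plate, axis across the lane. Friction on fingers and plate about 0.4.
- roller_b_center (a point): roller b, size, looks and axes as roller a, in the lane at y = 0. One of a, b, c, only one and any of them, has a hidden heavy side, which lies underneath at the start. Rolled 20 to 35 mm by a finger behind it, it pushes back with 0.5 to 3 N; let go there it rolls back by itself and rocks. Rolled more than 63 mm (half a turn) it runs on ahead.
- roller_c_center (a point): roller c, size, looks and axes as roller a, in the lane at y = -95 mm. A true roller, whichever it is, needs well under 0.5 N to roll and stays within about 10 mm of where a slow push (50 mm/s) leaves it.
- tray: fixed open red plastic reject tray with a grey lining, 160 (x) by 140 (y) by 45 mm high, walls and floor 5 mm; origin at the centre of its underside, on the bench.
Things that resemble listed ones, but are neither listed nor needed, are in the scene too. Leave any green or purple look-alike of the part that bears roller_b_center alone.

How it is judged:
By the outcome, as a careful person would: the job done as asked, in the order asked, and still so for the second after the job is handed in, with the robot touching nothing.
It also fails if it takes over 72 s, if anything falls off the work surface, if the arm or the gripper's body presses on something with over 40 N, if the wrist force passes 120 N, or if a joint passes its speed limit or range.

## Working session

There is one attempt and no reset: what is moved stays moved. The work goes in short steps, Python scripts to look and compute and a shell command to move; the robot and the scene stay as the last step left them, time stands still between calls to the robot, and variables do not carry over. Pictures are saved under pics/ and viewed, and the job is handed in when it is done.

```bash
mkdir -p pics; cat > h.py <<'E'
import numpy as np,cv2
from workcell import bot,imaging,order
from scipy.spatial.transform import Rotation as R
def st():
    s=bot.read_state(); return s
def snap(n,fn):
    s=bot.read_state(); p,d=imaging.read_camera(n); cv2.imwrite('pics/'+fn+'.png',cv2.cvtColor(p,cv2.COLOR_RGB2BGR)); np.savez('pics/'+fn+'.npz',p=p,d=d,pos=s['tool_pos'],rot=s['tcp_rot']); return p,d,s
def cam(n,s=None):
    m=imaging.camera_model(n); f=192/np.tan(np.radians(m['fovy'])/2)
    if n=='wrist':
        T=np.eye(4);T[:3,:3]=R.from_rotvec(s['tcp_rot']).as_matrix();T[:3,3]=s['tool_pos']
        W=T@np.array(m['tool_from_camera'])
    else: W=np.linalg.inv(np.array(m['camera_from_world']))
    return f,m['cx'],m['cy'],W
def ray(n,u,v,z,s=None):
    f,cx,cy,W=cam(n,s); d=W[:3,:3]@np.array([(u-cx)/f,(v-cy)/f,1]); o=W[:3,3]; return o+d*(z-o[2])/d[2]
def pt(n,u,v,dep,s=None):
    f,cx,cy,W=cam(n,s); return (W@np.array([(u-cx)/f*dep,(v-cy)/f*dep,dep,1]))[:3]
E
python3 - <<'E'
from h import *
for n in('scene','top'):
    p,d,s=snap(n,n+'0'); f,cx,cy,W=cam(n); print(n,f,cx,cy,W.round(3).tolist(),imaging.camera_model(n).keys())
print(s)
E
```

```text
scene 380.4551274291028 253.20894000232622 187.43899625437126 [[0.881, 0.381, -0.281, 0.794], [0.473, -0.722, 0.504, -0.444], [-0.011, -0.577, -0.817, 0.829], [0.0, 0.0, 0.0, 1.0]] dict_keys(['fovy', 'cx', 'cy', 'camera_from_world'])
top 455.3129575565744 255.08821547668637 194.81705232603264 [[-0.018, -0.989, 0.146, 0.359], [-1.0, 0.016, -0.02, 0.045], [0.018, -0.146, -0.989, 1.329], [0.0, 0.0, 0.0, 1.0]] dict_keys(['fovy', 'cx', 'cy', 'camera_from_world'])
{'time': 0.05, 'q': array([-1.16391950e+00,  2.64731138e-01,  1.60539841e+00, -1.68902187e-05,
        1.27372630e+00, -3.68785119e-02]), 'joint_vel': array([-7.58677633e-04,  3.07925602e-04,  8.87063235e-04, -4.74919174e-04,
        5.44481148e-05, -1.24713601e-03]), 'joint_torque': array([-2.57480197e-04, -5.17023075e+01, -3.68846512e+01, -2.95505361e-04,
        7.07891930e-03,  3.57264149e-06]), 'tool_pos': array([ 0.28966681, -0.60928823,  0.40336326]), 'tcp_rot': array([-3.06241062e+00, -6.90862762e-01,  6.78376000e-04]), 'wrist_force': array([0.49050025, 0.30272616, 0.03252519]), 'torque': array([-0.03231841,  0.00565334,  0.02771742]), 'width': 1.0000562367235346}
```

View pics/scene0.png

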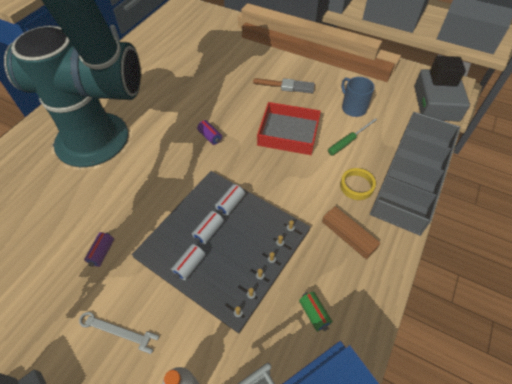

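View pics/top0.png

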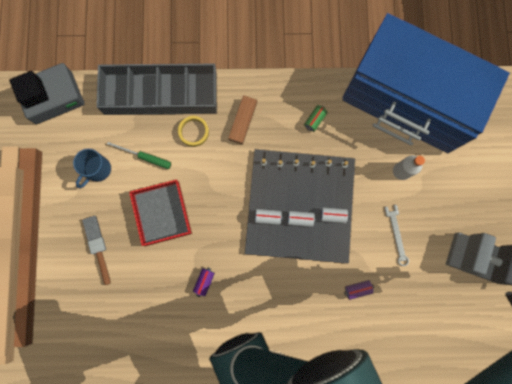

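Rollers sit on the dark plate at top pixels ~(268,216), (301,218), (335,215), with pins at v≈162. The tray is at (160,212). Look-alikes: green (316,118), purple (203,281) and purple (359,289).

```bash
python3 - <<'E'
from h import *
z=np.load('pics/top0.npz');p=z['p'];d=z['d']
hsv=cv2.cvtColor(p,cv2.COLOR_RGB2HSV)
# plate
m=((hsv[...,2]<100)&(hsv[...,1]<70)).astype(np.uint8);mm=np.zeros_like(m);mm[140:275,235:365]=m[140:275,235:365]
mm=cv2.morphologyEx(mm,cv2.MORPH_OPEN,np.ones((3,3)));mm=cv2.morphologyEx(mm,cv2.MORPH_CLOSE,np.ones((15,15)))
c=max(cv2.findContours(mm,0,2)[0],key=cv2.contourArea);r=cv2.minAreaRect(c)
W=np.array([ray('top',u,v,.02)[:2] for u,v in c[:,0]],np.float32)
r=cv2.minAreaRect(W);print('plate',r,cv2.boxPoints(r).round(4).tolist())
# tray
m=((hsv[...,1]>150)&((hsv[...,0]<8)|(hsv[...,0]>172))).astype(np.uint8);mm=np.zeros_like(m);mm[170:255,120:200]=m[170:255,120:200]
c=max(cv2.findContours(mm,0,2)[0],key=cv2.contourArea)
W=np.array([ray('top',u,v,.045)[:2] for u,v in c[:,0]],np.float32);r=cv2.minAreaRect(W);print('tray',r,cv2.boxPoints(r).round(4).tolist())
# rollers: bright low-sat region on plate; stripe
V=((hsv[...,2]>140)&(hsv[...,1]<60)).astype(np.uint8)|((hsv[...,1]>120)&((hsv[...,0]<8)|(hsv[...,0]>172))).astype(np.uint8)
mm=np.zeros_like(V);mm[195:235,245:355]=V[195:235,245:355]
mm=cv2.morphologyEx(mm,cv2.MORPH_CLOSE,np.ones((3,3)))
for c in cv2.findContours(mm,0,2)[0]:
    if cv2.contourArea(c)>60:
        W=np.array([ray('top',u,v,.045)[:2] for u,v in c[:,0]],np.float32);r=cv2.minAreaRect(W)
        u,v=cv2.minAreaRect(c)[0]; print('roller px',u,v,'depth pt',pt('top',u,v,d[int(v),int(u)]),r)
for u,v in((300,245),(160,212),(265,200)): print(pt('top',u,v,d[v,u]))
x=p[140:275,235:365];cv2.imwrite('pics/c0.png',cv2.resize(x[...,::-1],None,fx=5,fy=4.4,interpolation=2))
E
```

```text
plate ((0.5188289880752563, -0.111692413687706), (0.29593613743782043, 0.3058224320411682), 83.4876480102539) [[0.35010001063346863, -0.24140000343322754], [0.6539999842643738, -0.2759999930858612], [0.6875, 0.017999999225139618], [0.38370001316070557, 0.05270000174641609]]
tray ((0.5025207996368408, 0.2890554368495941), (0.16109515726566315, 0.14285776019096375), 14.075499534606934) [[0.40700000524520874, 0.33880001306533813], [0.44179999828338623, 0.20020000636577606], [0.5979999899864197, 0.2393999993801117], [0.5633000135421753, 0.37790000438690186]]
roller px 301.1172790527344 218.09312438964844 depth pt [ 0.47739734 -0.10884447  0.06285094] ((0.47911226749420166, -0.1109275370836258), (0.06923724710941315, 0.0331149660050869), 84.27191162109375)
roller px 268.0 216.0 depth pt [ 0.48542672 -0.0166428   0.05665471] ((0.4865525960922241, -0.017177600413560867), (0.06812814623117447, 0.03410211205482483), 88.48632049560547)
roller px 334.9500427246094 214.6499786376953 depth pt [ 0.48555891 -0.20429581  0.06215405] ((0.48730871081352234, -0.2076832801103592), (0.06965798884630203, 0.034008607268333435), 84.64427947998047)
[ 0.40406459 -0.10795894  0.02266161]
[0.50698624 0.29448226 0.0095477 ]
[ 0.53584869 -0.01075367  0.01998676]
```

View pics/c0.png

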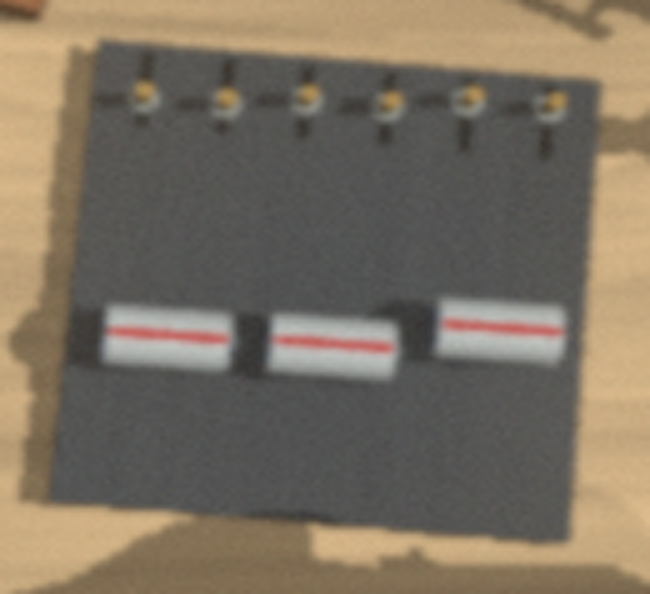

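```bash
python3 -m creep '[{"slide":[0,0,0],"angular":[0,0,1]},{"slide":[0,0,0],"angular":[0,0,1]},{"slide":[0,0,0],"angular":[0,0,1]},{"slide":[0,0,0],"angular":[0,0,1]},{"slide":[0,0,0],"angular":[0,0,1]}]' 
python3 -m creep '[{"slide":[0,-0.5,0],"angular":[0,0,1]},{"slide":[0,-0.8,0],"angular":[0,0,1]},{"slide":[0,-1,0],"angular":[0,0,0.97]},{"slide":[0.2,-1,0],"angular":[0,0,0]},{"slide":[0.2,-1,0],"angular":[0,0,0]}]'
```

```text
time: 0.52
tool_pos: [0.2897, -0.6094, 0.4039]
tcp_rot: [-3.137, -0.143, 0.001]
wrist_force: [0.8, -0.1, 0.5]
width: 0.999
time: 0.93
tool_pos: [0.3045, -0.5025, 0.4039]
tcp_rot: [-3.135, 0.179, 0.001]
wrist_force: [0.3, -0.1, 0.5]
width: 0.998
```

```bash
python3 -m creep '[{"slide":[0.2,-1,0],"angular":[0,0,0]},{"slide":[0.2,-1,0],"angular":[0,0,0]},{"slide":[0.2,-1,0],"angular":[0,0,0]},{"slide":[0.2,-1,0],"angular":[0,0,0]},{"slide":[0.2,-1,0],"angular":[0,0,0]}]' -0.2
python3 -m creep '[{"slide":[0.2,-1,0],"angular":[0,0,0]},{"slide":[0.2,-1,0],"angular":[0,0,0]},{"slide":[0.2,-1,0],"angular":[0,0,0]},{"slide":[0.2,-1,0],"angular":[0,0,0]},{"slide":[0.2,-1,0],"angular":[0,0,0]}]'
python3 -m creep '[{"slide":[0.2,-1,0],"angular":[0,0,0]},{"slide":[0.2,-1,0],"angular":[0,0,0]},{"slide":[0.2,-1,0],"angular":[0,0,0]},{"slide":[0.2,-1,0],"angular":[0,0,0]},{"slide":[0.2,-1,0],"angular":[0,0,0]}]'
python3 - <<'E'
from h import *
p,d,s=snap('wrist','w1');print(s['tool_pos'],s['tcp_rot'],s['width'],s['wrist_force'],s['time'],imaging.camera_model('wrist'))
E
```

```text
time: 1.35
tool_pos: [0.3437, -0.3809, 0.4041]
tcp_rot: [-3.136, 0.177, 0.001]
wrist_force: [-0.1, 0.3, 0.2]
width: 0.597
time: 1.77
tool_pos: [0.3825, -0.2595, 0.4043]
tcp_rot: [-3.136, 0.177, 0.001]
wrist_force: [0.9, 0.6, 1.0]
width: 0.601
time: 2.18
tool_pos: [0.4214, -0.1381, 0.4043]
tcp_rot: [-3.136, 0.177, 0.001]
wrist_force: [0.9, 0.1, -0.1]
width: 0.602
[ 0.42137657 -0.13812895  0.40429194] [-3.13641502e+00  1.77006949e-01  8.42353966e-04] 0.6016428267881694 [ 0.85154118  0.08363996 -0.10210866] 2.1833 {'fovy': 60.602047378655456, 'cx': 262.22015923842963, 'cy': 192.70296698773603, 'tool_from_camera': array([[ 1.09763237e-03, -9.64519947e-01, -2.64007701e-01,
         6.54081296e-02],
       [ 9.99999221e-01,  9.01702794e-04,  8.63312626e-04,
         2.93379310e-04],
       [-5.94625767e-04, -2.64008443e-01,  9.64520186e-01,
         3.11013830e-02],
       [ 0.00000000e+00,  0.00000000e+00,  0.00000000e+00,
         1.00000000e+00]])}
```

View pics/w1.png

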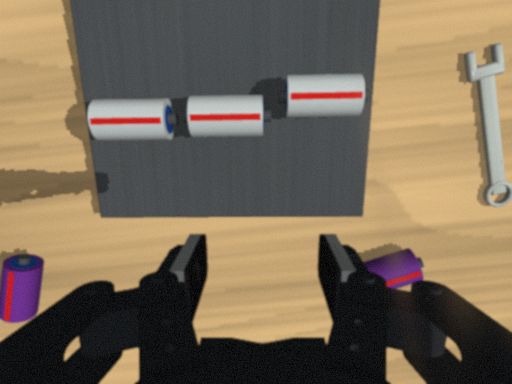

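```bash
cat > meas.py <<'E'
from h import *
import sys
def rollers(fn):
    z=np.load('pics/%s.npz'%fn);p=z['p'];s={'tcp_rot':z['rot'],'tool_pos':z['pos']};n='wrist' if fn[0]=='w' else 'top'
    hsv=cv2.cvtColor(p,cv2.COLOR_RGB2HSV)
    dark=((hsv[...,2]<100)&(hsv[...,1]<90)).astype(np.uint8)
    red=((hsv[...,1]>140)&((hsv[...,0]<8)|(hsv[...,0]>172)))
    V=(((hsv[...,2]>120)&(hsv[...,1]<50))|red).astype(np.uint8)
    V=cv2.morphologyEx(V,cv2.MORPH_OPEN,np.ones((3,3)))
    f,cx,cy,W=cam(n,s)
    for c in cv2.findContours(V,0,2)[0]:
        r=cv2.minAreaRect(c);a,b=sorted(r[1])
        if not(1.5<b/max(a,1)<2.9 and cv2.contourArea(c)>200): continue
        m=np.zeros_like(V);cv2.drawContours(m,[c],-1,1,-1)
        if (m[red]).sum()<20: continue
        print('px',np.round(r[0],1),'size',np.round(r[1],1),'z.04:',ray(n,*r[0],.04,s).round(4),'stripe',end=' ')
        ys,xs=np.nonzero(red&(m>0));print(ray(n,xs.mean(),ys.mean(),.06,s).round(4))
if __name__=='__main__': rollers(sys.argv[1])
E
python3 - <<'E'
from meas import *
rollers('w1');rollers('top0')
z=np.load('pics/w1.npz');p=z['p'];s={'tcp_rot':z['rot'],'tool_pos':z['pos']}
g=p.astype(int)
# plate edges: row scan for left/right, col scan near
def wood(a): return (a[...,0]-a[...,2])>35
L=[];Rr=[];N=[]
for v in list(range(10,80,5)):
    w=wood(g[v]);k=np.nonzero(~w[60:180])[0];L.append(ray('wrist',60+k[0]-.5,v,.02,s)[:2])
    k=np.nonzero(~w[300:395])[0];Rr.append(ray('wrist',300+k[-1]+.5,v,.02,s)[:2])
for u in range(120,345,10):
    w=wood(g[150:230,u]);k=np.nonzero(~w)[0];N.append(ray('wrist',u,150+k[-1]+.5,.02,s)[:2])
t=-6.5*np.pi/180;
for nm,A,dr in(('L',L,0),('R',Rr,0),('N',N,1)):
    A=np.array(A);vx,vy,x,y=cv2.fitLine(A.astype(np.float32),2,0,.01,.01).ravel();print(nm,np.degrees(np.arctan2(vy,vx)),x,y)
E
```

```text
L -6.6386065 0.5636792 0.031794973
R -5.986934 0.53050286 -0.26429182
N 83.929054 0.36659938 -0.09563063
```

```bash
python3 - <<'E'
import numpy as np,cv2
z=np.load('pics/w1.npz');p=z['p'];h=cv2.cvtColor(p,cv2.COLOR_RGB2HSV)
for u,v in((140,105),(140,120),(140,130),(100,112),(300,90),(300,110),(225,117),(270,60)):print(p[v,u],h[v,u])
z=np.load('pics/top0.npz');p=z['p'];h=cv2.cvtColor(p,cv2.COLOR_RGB2HSV)
for u,v in((260,213),(260,221),(301,213),(301,222)):print(p[v,u],h[v,u])
E
```

```text
[179 186 185] [ 86  10 186]
[200  27  21] [  1 228 200]
[173 180 178] [ 81  10 180]
[193 200 197] [ 77   9 200]
[197 206 204] [ 83  11 206]
[158 164 163] [ 85   9 164]
[205  35  29] [  1 219 205]
[77 82 83] [95 18 83]
[190 179 175] [  8  20 190]
[152 155 150] [ 48   8 155]
[157 160 157] [ 60   5 160]
[172 178 174] [ 70   9 178]
```

```bash
python3 - <<'E'
import numpy as np,cv2
z=np.load('pics/w1.npz');p=z['p'];hsv=cv2.cvtColor(p,cv2.COLOR_RGB2HSV)
red=((hsv[...,1]>140)&((hsv[...,0]<8)|(hsv[...,0]>172)))
V=(((hsv[...,2]>120)&(hsv[...,1]<50))|red).astype(np.uint8)
V=cv2.morphologyEx(V,cv2.MORPH_OPEN,np.ones((3,3)))
for c in cv2.findContours(V,0,2)[0]: print(cv2.minAreaRect(c),cv2.contourArea(c))
E
```

```text
((8.545082092285156, 296.5041198730469), (4.61732292175293, 47.44072723388672), 5.19442892074585) 168.0
((401.9891662597656, 278.46484375), (3.9701592922210693, 36.319610595703125), 72.89727020263672) 107.0
((225.0, 127.0), (14.0, 74.0), 90.0) 967.5
((125.0, 120.5), (5.0, 68.0), 90.0) 270.5
((224.99755859375, 116.8559799194336), (4.863708019256592, 68.05802154541016), 89.02897644042969) 264.5
((129.5, 118.5), (39.0, 85.0), 90.0) 2312.0
((225.0, 105.0), (18.0, 76.0), 90.0) 1241.5
((325.9444885253906, 103.44686126708984), (21.755727767944336, 76.32978820800781), 88.75463104248047) 1362.0
((326.0, 85.0), (22.0, 78.0), 90.0) 1248.5
((493.2317199707031, 125.58537292480469), (161.56134033203125, 35.2276611328125), 83.6598129272461) 2555.0
```

```bash
sed -i 's/    V=cv2.morphologyEx(V,cv2.MORPH_OPEN,np.ones((3,3)))/    V=cv2.morphologyEx(cv2.morphologyEx(V,cv2.MORPH_CLOSE,np.ones((5,1) if n=="wrist" else (3,1))),cv2.MORPH_OPEN,np.ones((3,3)))/' meas.py
cat >> meas.py <<'E'
E
python3 - <<'E'
from meas import *
rollers('w1');rollers('top0')
E
```

```text
px [129.5 118.5] size [39. 85.] z.04: [ 0.4858 -0.0137  0.04  ] stripe [ 0.4846 -0.0168  0.06  ]
px [225. 115.] size [38. 76.] z.04: [ 0.4786 -0.1081  0.04  ] stripe [ 0.4776 -0.1095  0.06  ]
px [326.  94.] size [40. 78.] z.04: [ 0.4874 -0.2084  0.04  ] stripe [ 0.4863 -0.2043  0.06  ]
```

```bash
python3 -m creep '[{"slide":[0,-0.8,0],"angular":[0,0,0]},{"slide":[0,-0.64,0.5],"angular":[0,0,0]},{"slide":[0,0,1],"angular":[0,0,0]},{"slide":[0,0,1],"angular":[0,0,0]},{"slide":[0,0,1],"angular":[0,0,0]}]' 0.15
python3 -m creep '[{"slide":[0,0,1],"angular":[0,0,0]},{"slide":[0,0,1],"angular":[0,0,0]},{"slide":[0,0,1],"angular":[0,0,0]},{"slide":[0,0,0.8],"angular":[0,0,0]},{"slide":[0,0,0.4],"angular":[0,0,0]}]'
python3 - <<'E'
from h import *
p,d,s=snap('wrist','w2');print(s['tool_pos'],s['tcp_rot'],s['width'],s['wrist_force'],s['time'])
E
```

```text
time: 2.65
tool_pos: [0.4254, -0.1033, 0.3164]
tcp_rot: [3.136, -0.175, 0.001]
wrist_force: [1.3, 1.1, -0.6]
width: 0.431
time: 3.07
tool_pos: [0.4238, -0.1033, 0.2092]
tcp_rot: [-3.135, 0.177, 0.008]
wrist_force: [-0.6, -0.0, 0.0]
width: 0.426
[ 0.4237804  -0.10328422  0.20920945] [-3.13540837  0.17671154  0.0079514 ] 0.4261716053220806 [-0.55367712 -0.0019662   0.04973512] 3.0667
```

View pics/w2.png

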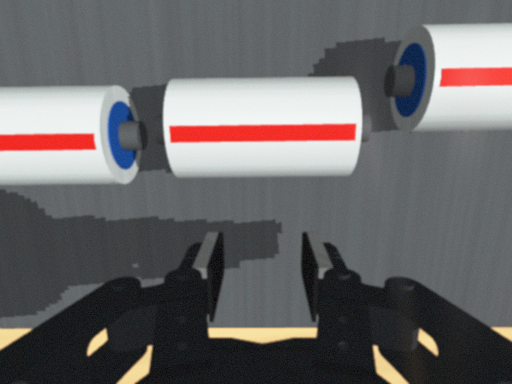

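```bash
python3 -m creep '[{"slide":[0.2,0,0],"angular":[0,0,0]},{"slide":[0.2,0,0],"angular":[0,0,0]},{"slide":[0,0,0],"angular":[0,0,0]}]'

```

```text
time: 3.37
tool_pos: [0.4378, -0.1054, 0.2141]
tcp_rot: [3.136, -0.177, 0.007]
wrist_force: [-0.9, -0.8, -0.2]
width: 0.425
```

```bash
python3 -m creep '[{"slide":[0,0,0.3],"angular":[0,0,0]},{"slide":[0,0,0.2],"angular":[0,0,0]},{"slide":[0,0,0],"angular":[0,0,0]}]'
python3 -m creep '[{"slide":[0.15,0,0],"angular":[0,0,0]},{"slide":[0.15,0,0],"angular":[0,0,0]},{"slide":[0.15,0,0],"angular":[0,0,0]},{"slide":[0.15,0,0],"angular":[0,0,0]}]'
python3 -m creep '[{"slide":[0.15,0,0],"angular":[0,0,0]},{"slide":[0.15,0,0],"angular":[0,0,0]}]'
python3 -m creep '[{"slide":[0.15,0,0],"angular":[0,0,0]},{"slide":[0.15,0,0],"angular":[0,0,0]}]'
python3 -m creep '[{"slide":[0.15,0,0],"angular":[0,0,0]},{"slide":[0.15,0,0],"angular":[0,0,0]}]'
```

```text
time: 3.62
tool_pos: [0.435, -0.1046, 0.1989]
tcp_rot: [-3.136, 0.177, 0.002]
wrist_force: [-1.1, 0.7, -0.6]
width: 0.425
time: 3.95
tool_pos: [0.4508, -0.1065, 0.1999]
tcp_rot: [-3.137, 0.177, 0.0]
wrist_force: [-0.4, 0.9, 0.5]
width: 0.425
time: 4.12
tool_pos: [0.4584, -0.1074, 0.1998]
tcp_rot: [3.137, -0.177, 0.0]
wrist_force: [0.1, -0.4, 0.3]
width: 0.428
time: 4.28
tool_pos: [0.4657, -0.1082, 0.1997]
tcp_rot: [-3.137, 0.177, -0.0]
wrist_force: [-0.2, 0.3, -0.0]
width: 0.426
time: 4.45
tool_pos: [0.4731, -0.109, 0.1997]
tcp_rot: [-3.137, 0.177, 0.0]
wrist_force: [-0.3, 0.0, 0.7]
width: 0.422
```

```bash
python3 - <<'E'
from meas import *
p,d,s=snap('wrist','w3');rollers('w3');print(s['wrist_force'],s['tool_pos'],s['time'])
p,d,s=snap('top','top3');print(bot.read_state()['wrist_force'],bot.read_state()['tool_pos'])
p,d,s=snap('top','top3');rollers('top3');print(bot.read_state()['wrist_force'],bot.read_state()['time'])
E
```

```text
px [261.5 194. ] size [ 98. 203.] z.04: [ 0.5026 -0.1125  0.04  ] stripe [ 0.5235 -0.1137  0.06  ]
[-0.31931585  0.02268351  0.69176375] [ 0.47309917 -0.10904042  0.1996675 ] 4.45
[-0.23043986 -0.43771025  0.52252284] [ 0.47353766 -0.10915585  0.19987733]
[-0.04815029 -0.33436427 -0.70431331] 4.6
```

View pics/w3.png

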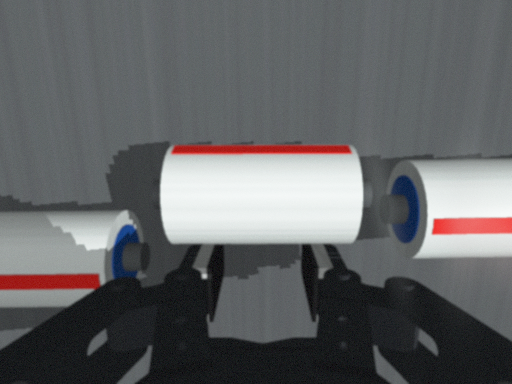

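```bash
python3 -m creep '[{"slide":[-0.2,0,0],"angular":[0,0,0]},{"slide":[-0.2,0,0],"angular":[0,0,0]},{"slide":[-0.2,0,0],"angular":[0,0,0]},{"slide":[-0.2,0,0],"angular":[0,0,0]}]'
python3 -m creep '[{"slide":[0,0,0],"angular":[0,0,0]},{"slide":[0,0,0],"angular":[0,0,0]},{"slide":[0,0,0],"angular":[0,0,0]}]'
python3 - <<'E'
from meas import *
p,d,s=snap('wrist','w4');rollers('w4');print(s['wrist_force'],s['tool_pos'],s['time'])
E
```

```text
time: 4.93
tool_pos: [0.4519, -0.1066, 0.1995]
tcp_rot: [-3.136, 0.177, 0.001]
wrist_force: [0.3, 0.4, -1.2]
width: 0.424
time: 5.18
tool_pos: [0.4528, -0.1068, 0.1999]
tcp_rot: [3.136, -0.177, 0.001]
wrist_force: [-0.2, 0.0, -0.6]
width: 0.424
px [261.  127.5] size [107. 216.] z.04: [ 0.5088 -0.1131  0.04  ] stripe [ 0.5263 -0.114   0.06  ]
[-0.20543654  0.04630752 -0.57094413] [ 0.4528479  -0.10679985  0.19985472] 5.1833
```

View pics/w4.png

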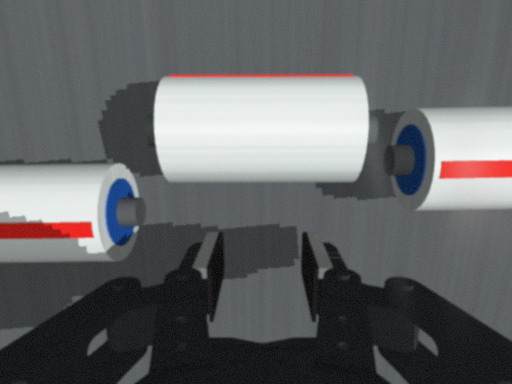

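```bash
python3 - <<'E'
from h import *
z=np.load('pics/top0.npz');p=z['p'];h=cv2.cvtColor(p,cv2.COLOR_RGB2HSV)
m=((h[...,1]>110)&(h[...,2]>120)&(h[...,0]>10)&(h[...,0]<30)).astype(np.uint8);mm=m*0;mm[154:172,256:352]=m[154:172,256:352]
n,l,st,ce=cv2.connectedComponentsWithStats(mm)
c,s=np.cos(np.radians(-6.4)),np.sin(np.radians(-6.4))
for i in range(1,n):
    if st[i,4]>2:
        w=ray('top',*ce[i],.045);d=w-[.54,-.115,0];print(st[i,4],ce[i].round(1),w.round(4),'plate',round(c*d[0]+s*d[1],4),round(-s*d[0]+c*d[1],4))
E
```

```text
6 [263.5 160. ] [ 0.649  -0.0079  0.045 ] plate 0.0963 0.1186
8 [280.  161.8] [ 0.6431 -0.0554  0.045 ] plate 0.0958 0.0707
5 [296.4 160.8] [ 0.6452 -0.1029  0.045 ] plate 0.1032 0.0238
7 [312.7 162.4] [ 0.6397 -0.1499  0.045 ] plate 0.103 -0.0236
6 [329.2 161. ] [ 0.6433 -0.1978  0.045 ] plate 0.1119 -0.0707
7 [345.7 162.4] [ 0.6384 -0.2456  0.045 ] plate 0.1123 -0.1188
```

```bash
python3 -m creep '[{"slide":[0.3,0,0],"angular":[0,0,0]},{"slide":[0.3,0,0],"angular":[0,0,0]},{"slide":[0.2,0,0],"angular":[0,0,0]},{"slide":[0.16,0,0],"angular":[0,0,0]},{"slide":[0.16,0,0],"angular":[0,0,0]}]'
python3 -m creep '[{"slide":[0.16,0,0],"angular":[0,0,0]},{"slide":[0.16,0,0],"angular":[0,0,0]},{"slide":[0.16,0,0],"angular":[0,0,0]},{"slide":[0.16,0,0],"angular":[0,0,0]},{"slide":[0.16,0,0],"angular":[0,0,0]}]'
python3 -m creep '[{"slide":[0.16,0,0],"angular":[0,0,0]},{"slide":[0.16,0,0],"angular":[0,0,0]},{"slide":[0.16,0,0],"angular":[0,0,0]},{"slide":[0.16,0,0],"angular":[0,0,0]},{"slide":[0.16,0,0],"angular":[0,0,0]}]'
python3 -m creep '[{"slide":[0.16,0,0],"angular":[0,0,0]},{"slide":[0.16,0,0],"angular":[0,0,0]},{"slide":[0.16,0,0],"angular":[0,0,0]},{"slide":[0.16,0,0],"angular":[0,0,0]},{"slide":[0.16,0,0],"angular":[0,0,0]}]'
python3 - <<'E'
from meas import *
p,d,s=snap('wrist','w5');rollers('w5');print(s['wrist_force'],s['tool_pos'],s['time'])
c,q=np.cos(np.radians(-6.4)),np.sin(np.radians(-6.4));d=s['tool_pos']-[.54,-.115,0];print('plate',c*d[0]+q*d[1],-q*d[0]+c*d[1])
E
```

```text
time: 5.65
tool_pos: [0.4813, -0.1099, 0.1996]
tcp_rot: [-3.137, 0.177, 0.001]
wrist_force: [-0.7, 0.3, 0.6]
width: 0.425
time: 6.07
tool_pos: [0.5009, -0.1122, 0.1997]
tcp_rot: [3.137, -0.177, 0.0]
wrist_force: [-1.1, 0.1, -0.0]
width: 0.424
time: 6.48
tool_pos: [0.5208, -0.1144, 0.1997]
tcp_rot: [3.137, -0.177, 0.0]
wrist_force: [-0.8, -0.2, 1.1]
width: 0.424
time: 6.9
tool_pos: [0.5407, -0.1167, 0.1997]
tcp_rot: [3.137, -0.177, 0.0]
wrist_force: [0.0, -0.1, 0.5]
width: 0.43
[ 0.03594836 -0.12828228  0.53700134] [ 0.54070516 -0.11671278  0.19967786] 6.9
plate 0.0008916907617940869 -0.001623506901361127
```

View pics/w5.png

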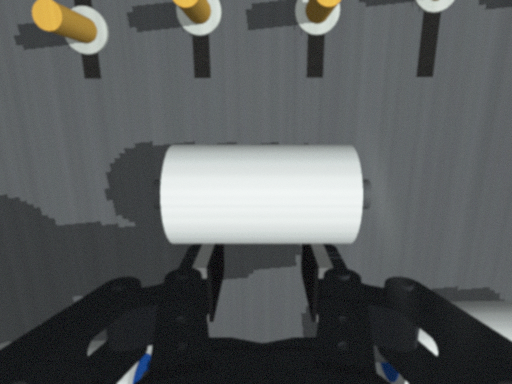

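```bash
python3 -m creep '[{"slide":[0.16,0,0],"angular":[0,0,0]},{"slide":[0.16,0,0],"angular":[0,0,0]},{"slide":[0.16,0,0],"angular":[0,0,0]},{"slide":[0.16,0,0],"angular":[0,0,0]},{"slide":[0.16,0,0],"angular":[0,0,0]}]'
python3 -m creep '[{"slide":[0.16,0,0],"angular":[0,0,0]},{"slide":[0.14,0,0],"angular":[0,0,0]},{"slide":[0.12,0,0],"angular":[0,0,0]},{"slide":[0.1,0,0],"angular":[0,0,0]},{"slide":[0.08,0,0],"angular":[0,0,0]}]'
python3 -m creep '[{"slide":[0.06,0,0],"angular":[0,0,0]},{"slide":[0.06,0,0],"angular":[0,0,0]}]'
python3 -m creep '[{"slide":[0.05,0,0],"angular":[0,0,0]},{"slide":[0.05,0,0],"angular":[0,0,0]}]'
```

```text
time: 7.37
tool_pos: [0.5606, -0.1189, 0.1997]
tcp_rot: [-3.137, 0.177, -0.0]
wrist_force: [-1.3, -0.1, 0.5]
width: 0.425
time: 7.78
tool_pos: [0.5754, -0.1206, 0.1997]
tcp_rot: [-3.137, 0.177, -0.0]
wrist_force: [0.3, 1.0, -0.3]
width: 0.425
time: 7.95
tool_pos: [0.5781, -0.1209, 0.1996]
tcp_rot: [-3.137, 0.177, 0.001]
wrist_force: [-0.9, -0.5, 0.2]
width: 0.423
time: 8.12
tool_pos: [0.5806, -0.1212, 0.1997]
tcp_rot: [-3.137, 0.177, 0.0]
wrist_force: [-0.9, 0.6, 0.2]
width: 0.429
```

```bash
python3 -m creep '[{"slide":[0.05,0,0],"angular":[0,0,0]},{"slide":[0.05,0,0],"angular":[0,0,0]}]'
python3 -m creep '[{"slide":[0.05,0,0],"angular":[0,0,0]}]'
python3 -m creep '[{"slide":[0.05,0,0],"angular":[0,0,0]}]'
python3 - <<'E'
from meas import *
p,d,s=snap('wrist','w6');rollers('w6');print(s['wrist_force'],s['tool_pos'],s['time'])
E
```

```text
time: 8.28
tool_pos: [0.5831, -0.1215, 0.1997]
tcp_rot: [-3.137, 0.177, 0.0]
wrist_force: [-1.1, 0.2, 1.5]
width: 0.428
time: 8.37
tool_pos: [0.5843, -0.1216, 0.1997]
tcp_rot: [-3.137, 0.177, 0.0]
wrist_force: [-0.9, -0.1, 0.0]
width: 0.427
time: 8.45
tool_pos: [0.5856, -0.1218, 0.1997]
tcp_rot: [-3.137, 0.177, 0.0]
wrist_force: [0.1, 0.8, 0.3]
width: 0.429
[0.09630245 0.84255579 0.34612848] [ 0.58559584 -0.12175338  0.19968979] 8.45
```

View pics/w6.png

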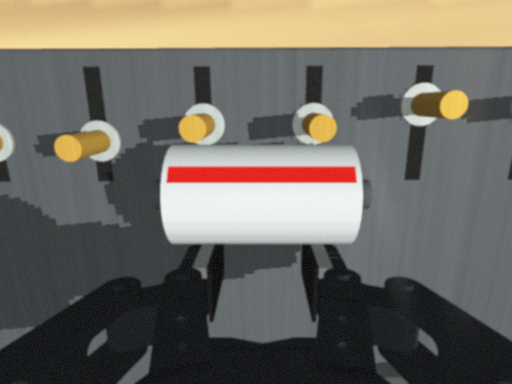

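```bash
python3 - <<'E'
from h import *
z=np.load('pics/w6.npz');s={'tcp_rot':z['rot'],'tool_pos':z['pos']}
c,q=np.cos(np.radians(-6.4)),np.sin(np.radians(-6.4))
def pl(w): d=w-[.54,-.115,0]; return (c*d[0]+q*d[1]).round(4),(-q*d[0]+c*d[1]).round(4)
for u,v in((191,128),(322,128),(68,147),(454,104)): print(pl(ray('wrist',u,v,.046,s)))
print(pl(s['tool_pos']))
E
python3 -m creep '[{"slide":[0.05,0,0],"angular":[0,0,0]}]'
python3 -m creep '[{"slide":[0.05,0,0],"angular":[0,0,0]}]'
```

```text
(np.float64(0.1025), np.float64(0.0241))
(np.float64(0.1025), np.float64(-0.024))
(np.float64(0.0956), np.float64(0.0703))
(np.float64(0.1111), np.float64(-0.0712))
(np.float64(0.0461), np.float64(-0.0016))
time: 8.58
tool_pos: [0.5867, -0.1219, 0.1997]
tcp_rot: [-3.137, 0.177, 0.0]
wrist_force: [-0.5, -0.3, -0.4]
width: 0.426
time: 8.67
tool_pos: [0.5877, -0.122, 0.1996]
tcp_rot: [-3.136, 0.177, 0.002]
wrist_force: [-4.3, 0.8, 3.2]
width: 0.422
```

```bash
python3 -m creep '[{"slide":[0.02,0,0],"angular":[0,0,0]}]'
python3 -m creep '[{"slide":[-0.04,0,0],"angular":[0,0,0]},{"slide":[-0.04,0,0],"angular":[0,0,0]},{"slide":[-0.04,0,0],"angular":[0,0,0]},{"slide":[-0.06,0,0],"angular":[0,0,0]},{"slide":[-0.1,0,0],"angular":[0,0,0]}]'
python3 -m creep '[{"slide":[-0.3,0,0],"angular":[0,0,0]},{"slide":[-0.5,0,0],"angular":[0,0,0]},{"slide":[-0.6,0,0],"angular":[0,0,0]}]'
python3 - <<'E'
from meas import *
p,d,s=snap('wrist','w7');rollers('w7');print(s['wrist_force'],s['tool_pos'],s['time'])
E
```

```text
time: 8.75
tool_pos: [0.5879, -0.122, 0.1995]
tcp_rot: [-3.136, 0.177, 0.004]
wrist_force: [-5.3, 0.3, 2.6]
width: 0.422
time: 9.17
tool_pos: [0.5817, -0.1214, 0.1999]
tcp_rot: [3.136, -0.177, 0.001]
wrist_force: [0.7, -0.7, 0.3]
width: 0.42
time: 9.42
tool_pos: [0.5465, -0.1173, 0.1998]
tcp_rot: [3.136, -0.177, 0.001]
wrist_force: [-0.3, 0.4, 0.8]
width: 0.427
px [261.   70.5] size [224. 141.] z.04: [ 0.623  -0.1259  0.04  ] stripe [ 0.6288 -0.1265  0.06  ]
[-0.32248589  0.44839905  0.76679344] [ 0.54649116 -0.11734786  0.19984785] 9.4167
```

View pics/w7.png

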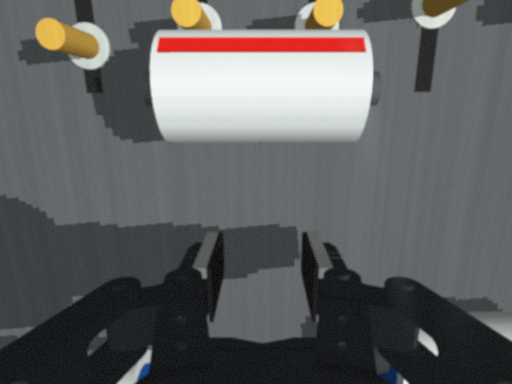

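```bash
python3 -m creep '[{"slide":[-0.5,0,-1],"angular":[0,0,0]},{"slide":[-0.95,0,-1],"angular":[0,0,0]},{"slide":[-1,-0.85,-0.6],"angular":[0,0,0]},{"slide":[-1,-1,0],"angular":[0,0,0]},{"slide":[-1,-1,0],"angular":[0,0,0]}]'
python3 -m creep '[{"slide":[-0.3,-1,0],"angular":[0,0,0]},{"slide":[0,0,0.6],"angular":[0,0,0]},{"slide":[0,0,1],"angular":[0,0,0]},{"slide":[0,0,0.7],"angular":[0,0,0]},{"slide":[0,0,0.3],"angular":[0,0,0]}]'
python3 - <<'E'
from meas import *
p,d,s=snap('wrist','w8');rollers('w8');print(s['wrist_force'],s['tool_pos'],s['time'])
c,q=np.cos(np.radians(-6.4)),np.sin(np.radians(-6.4));d=s['tool_pos']-[.54,-.115,0];print('plate',c*d[0]+q*d[1],-q*d[0]+c*d[1])
E
```

```text
time: 9.88
tool_pos: [0.4439, -0.0338, 0.2663]
tcp_rot: [3.136, -0.18, 0.006]
wrist_force: [0.3, 0.7, -0.2]
width: 0.431
time: 10.3
tool_pos: [0.438, -0.008, 0.1977]
tcp_rot: [-3.137, 0.176, 0.005]
wrist_force: [-0.3, 1.0, -0.1]
width: 0.423
px [272.1 148.1] size [105.1 216.3] z.04: [ 0.4853 -0.0175  0.04  ] stripe [ 0.4849 -0.0168  0.06  ]
[-0.30691484  1.03150141 -0.12259532] [ 0.43803996 -0.00799261  0.19767243] 10.3
plate -0.1132526206660555 0.09497513210699196
```

View pics/w8.png

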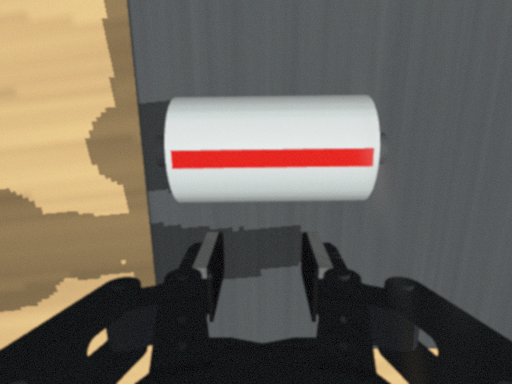

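```bash
python3 -m creep '[{"slide":[0.1,0.13,0],"angular":[0,0,0]},{"slide":[0.15,0,0],"angular":[0,0,0]},{"slide":[0.15,0,0],"angular":[0,0,0]},{"slide":[0.15,0,0],"angular":[0,0,0]},{"slide":[0.15,0,0],"angular":[0,0,0]}]'
python3 -m creep '[{"slide":[0.15,0,0],"angular":[0,0,0]},{"slide":[0.15,0,0],"angular":[0,0,0]},{"slide":[0.15,0,0],"angular":[0,0,0]}]'
python3 -m creep '[{"slide":[0.15,0,0],"angular":[0,0,0]},{"slide":[0.15,0,0],"angular":[0,0,0]}]'
python3 -m creep '[{"slide":[0.15,0,0],"angular":[0,0,0]}]'
python3 -m creep '[{"slide":[0.1,0,0],"angular":[0,0,0]}]'
python3 - <<'E'
from meas import *
p,d,s=snap('wrist','w9');rollers('w9');print(s['wrist_force'],s['tool_pos'],s['time'])
c,q=np.cos(np.radians(-6.4)),np.sin(np.radians(-6.4));d=s['tool_pos']-[.54,-.115,0];print('plate',c*d[0]+q*d[1],-q*d[0]+c*d[1])
E
```

```text
time: 10.77
tool_pos: [0.4576, -0.0138, 0.2006]
tcp_rot: [3.137, -0.177, 0.003]
wrist_force: [-0.1, 0.1, 0.4]
width: 0.425
time: 11.02
tool_pos: [0.4683, -0.0149, 0.1998]
tcp_rot: [-3.137, 0.177, -0.0]
wrist_force: [-1.0, 0.6, 1.0]
width: 0.424
time: 11.18
tool_pos: [0.4756, -0.0157, 0.1996]
tcp_rot: [3.137, -0.177, -0.0]
wrist_force: [-1.3, 0.1, 0.9]
width: 0.423
time: 11.27
tool_pos: [0.4793, -0.0161, 0.1996]
tcp_rot: [-3.137, 0.177, 0.0]
wrist_force: [-0.1, 0.4, 0.4]
width: 0.432
time: 11.35
tool_pos: [0.482, -0.0164, 0.1997]
tcp_rot: [3.137, -0.177, 0.001]
wrist_force: [0.5, 0.1, 0.3]
width: 0.426
px [261.5 192. ] size [100. 203.] z.04: [ 0.5124 -0.02    0.04  ] stripe [ 0.5336 -0.0219  0.06  ]
[0.47567881 0.07966962 0.26592281] [ 0.48200236 -0.01643672  0.19971008] 11.35
plate -0.06862293490367632 0.09148408597501993
```

View pics/w9.png

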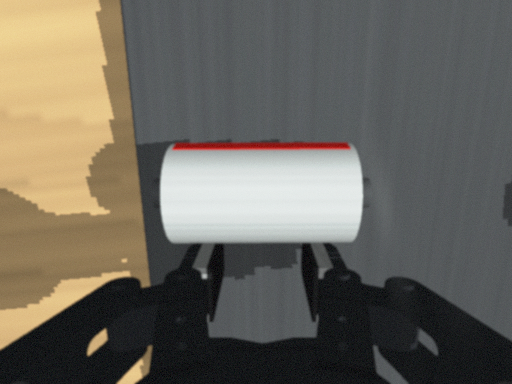

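```bash
python3 -m creep '[{"slide":[-0.2,0,0],"angular":[0,0,0]},{"slide":[-0.2,0,0],"angular":[0,0,0]},{"slide":[-0.2,0,0],"angular":[0,0,0]},{"slide":[-0.2,0,0],"angular":[0,0,0]}]'
python3 -m creep '[{"slide":[0,0,0],"angular":[0,0,0]},{"slide":[0,0,0],"angular":[0,0,0]},{"slide":[0,0,0],"angular":[0,0,0]}]'
python3 - <<'E'
from meas import *
p,d,s=snap('wrist','w10');rollers('w10');print(s['wrist_force'],s['tool_pos'],s['time'])
E
```

```text
time: 11.73
tool_pos: [0.4605, -0.014, 0.1995]
tcp_rot: [-3.137, 0.177, 0.001]
wrist_force: [0.4, -0.2, 0.4]
width: 0.429
time: 11.98
tool_pos: [0.4615, -0.0141, 0.1999]
tcp_rot: [3.137, -0.177, 0.001]
wrist_force: [1.2, 0.0, -0.1]
width: 0.423
px [261. 135.] size [106. 214.] z.04: [ 0.5147 -0.0201  0.04  ] stripe [ 0.5325 -0.0228  0.06  ]
[ 1.1851429   0.02845599 -0.11179599] [ 0.46154441 -0.01414715  0.19986381] 11.9833
```

View pics/w10.png

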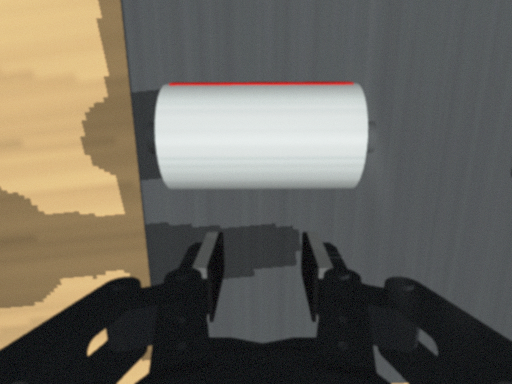

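```bash
python3 -m creep '[{"slide":[0.3,0,0],"angular":[0,0,0]},{"slide":[0.3,0,0],"angular":[0,0,0]},{"slide":[0.16,0,0],"angular":[0,0,0]},{"slide":[0.16,0,0],"angular":[0,0,0]},{"slide":[0.16,0,0],"angular":[0,0,0]}]'
python3 -m creep '[{"slide":[0.16,0,0],"angular":[0,0,0]},{"slide":[0.16,0,0],"angular":[0,0,0]},{"slide":[0.16,0,0],"angular":[0,0,0]},{"slide":[0.16,0,0],"angular":[0,0,0]},{"slide":[0.16,0,0],"angular":[0,0,0]}]'
python3 -m creep '[{"slide":[0.16,0,0],"angular":[0,0,0]},{"slide":[0.16,0,0],"angular":[0,0,0]},{"slide":[0.16,0,0],"angular":[0,0,0]},{"slide":[0.16,0,0],"angular":[0,0,0]},{"slide":[0.16,0,0],"angular":[0,0,0]}]'
python3 -m creep '[{"slide":[0.16,0,0],"angular":[0,0,0]},{"slide":[0.16,0,0],"angular":[0,0,0]},{"slide":[0.16,0,0],"angular":[0,0,0]},{"slide":[0.16,0,0],"angular":[0,0,0]},{"slide":[0.16,0,0],"angular":[0,0,0]}]'
python3 -m creep '[{"slide":[0.16,0,0],"angular":[0,0,0]},{"slide":[0.16,0,0],"angular":[0,0,0]},{"slide":[0.16,0,0],"angular":[0,0,0]},{"slide":[0.16,0,0],"angular":[0,0,0]},{"slide":[0.16,0,0],"angular":[0,0,0]}]'
python3 - <<'E'
from meas import *
p,d,s=snap('wrist','w11');rollers('w11');print(s['wrist_force'],s['tool_pos'],s['time'])
c,q=np.cos(np.radians(-6.4)),np.sin(np.radians(-6.4));d=s['tool_pos']-[.54,-.115,0];print('plate',c*d[0]+q*d[1],-q*d[0]+c*d[1])
E
```

```text
time: 12.45
tool_pos: [0.489, -0.0173, 0.1996]
tcp_rot: [-3.137, 0.177, 0.001]
wrist_force: [-0.4, 0.9, 0.5]
width: 0.428
time: 12.87
tool_pos: [0.5086, -0.0195, 0.1997]
tcp_rot: [-3.137, 0.177, 0.0]
wrist_force: [0.1, 0.6, -0.0]
width: 0.422
time: 13.28
tool_pos: [0.5286, -0.0217, 0.1997]
tcp_rot: [-3.137, 0.177, -0.0]
wrist_force: [-1.0, -0.4, -0.0]
width: 0.427
time: 13.7
tool_pos: [0.5484, -0.024, 0.1997]
tcp_rot: [3.137, -0.177, 0.0]
wrist_force: [-0.5, 0.1, 0.9]
width: 0.423
time: 14.12
tool_pos: [0.5683, -0.0262, 0.1996]
tcp_rot: [-3.137, 0.177, 0.0]
wrist_force: [-1.2, 1.0, -0.1]
width: 0.425
px [261.5 194. ] size [ 98. 203.] z.04: [ 0.5977 -0.0297  0.04  ] stripe [ 0.5879 -0.0285  0.06  ]
[-1.15640697  0.95335055 -0.10127611] [ 0.56825541 -0.02621937  0.19964908] 14.1167
plate 0.01818304280264213 0.09137693945305818
```

View pics/w11.png

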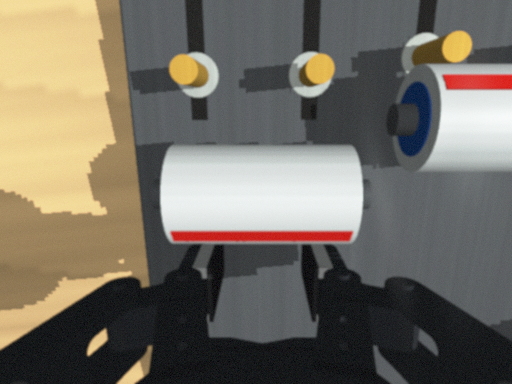

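```bash
python3 -m creep '[{"slide":[0.16,0,0],"angular":[0,0,0]},{"slide":[0.16,0,0],"angular":[0,0,0]},{"slide":[0.14,0,0],"angular":[0,0,0]},{"slide":[0.1,0,0],"angular":[0,0,0]},{"slide":[0.08,0,0],"angular":[0,0,0]}]'
python3 -m creep '[{"slide":[0.06,0,0],"angular":[0,0,0]},{"slide":[0.05,0,0],"angular":[0,0,0]}]'
python3 -m creep '[{"slide":[0.05,0,0],"angular":[0,0,0]}]'
python3 -m creep '[{"slide":[0.05,0,0],"angular":[0,0,0]}]'
python3 -m creep '[{"slide":[0.05,0,0],"angular":[0,0,0]}]'
```

```text
time: 14.58
tool_pos: [0.5842, -0.028, 0.1997]
tcp_rot: [3.137, -0.177, 0.0]
wrist_force: [0.1, 0.6, 1.5]
width: 0.425
time: 14.75
tool_pos: [0.5866, -0.0283, 0.1996]
tcp_rot: [-3.137, 0.177, 0.0]
wrist_force: [-1.1, 0.6, -0.6]
width: 0.427
time: 14.83
tool_pos: [0.5877, -0.0284, 0.1996]
tcp_rot: [-3.137, 0.177, 0.001]
wrist_force: [-0.2, 0.9, 0.6]
width: 0.425
time: 14.92
tool_pos: [0.589, -0.0286, 0.1996]
tcp_rot: [-3.137, 0.177, 0.0]
wrist_force: [-0.6, 0.0, 0.3]
width: 0.426
time: 15.0
tool_pos: [0.5903, -0.0287, 0.1997]
tcp_rot: [-3.137, 0.177, 0.0]
wrist_force: [0.5, 1.0, 0.7]
width: 0.427
```

```bash
python3 -m creep '[{"slide":[0.05,0,0],"angular":[0,0,0]}]'
python3 -m creep '[{"slide":[0.04,0,0],"angular":[0,0,0]}]'
```

```text
time: 15.08
tool_pos: [0.5909, -0.0288, 0.1995]
tcp_rot: [-3.137, 0.177, 0.004]
wrist_force: [-4.9, 1.0, 2.6]
width: 0.418
time: 15.17
tool_pos: [0.5913, -0.0288, 0.1993]
tcp_rot: [-3.136, 0.177, 0.007]
wrist_force: [-7.5, 0.1, 4.6]
width: 0.427
```

Firm stop against the pins at 7–9 N; backing off slowly and looking.

```bash
python3 -m creep '[{"slide":[-0.04,0,0],"angular":[0,0,0]},{"slide":[-0.04,0,0],"angular":[0,0,0]},{"slide":[-0.04,0,0],"angular":[0,0,0]},{"slide":[-0.06,0,0],"angular":[0,0,0]},{"slide":[-0.1,0,0],"angular":[0,0,0]}]'
python3 -m creep '[{"slide":[-0.3,0,0],"angular":[0,0,0]},{"slide":[-0.6,0,-0.6],"angular":[0,0,0]},{"slide":[-0.6,0,-1],"angular":[0,0,0]},{"slide":[-0.3,0,-1],"angular":[0,0,0]}]'
python3 - <<'E'
from meas import *
p,d,s=snap('wrist','w12');rollers('w12');print(s['wrist_force'],s['tool_pos'],s['time'])
c,q=np.cos(np.radians(-6.4)),np.sin(np.radians(-6.4));d=s['tool_pos']-[.54,-.115,0];print('plate',c*d[0]+q*d[1],-q*d[0]+c*d[1])
E
```

```text
time: 15.58
tool_pos: [0.5859, -0.0282, 0.1999]
tcp_rot: [3.137, -0.177, 0.002]
wrist_force: [0.7, 1.3, -0.5]
width: 0.425
time: 15.92
tool_pos: [0.538, -0.0228, 0.2635]
tcp_rot: [-3.136, 0.177, 0.008]
wrist_force: [-0.1, 0.1, -0.5]
width: 0.424
px [261.5  57. ] size [ 94. 143.] z.04: [ 0.6257 -0.0328  0.04  ] stripe [ 0.6289 -0.0331  0.06  ]
px [441.5  45. ] size [ 90. 139.] z.04: [ 0.6209 -0.1299  0.04  ] stripe [ 0.6291 -0.1224  0.06  ]
[-0.14341845  0.14400878 -0.51155424] [ 0.53802078 -0.02281864  0.26354085] 15.9167
plate -0.012242244949255816 0.09138626136045672
```

View pics/w12.png

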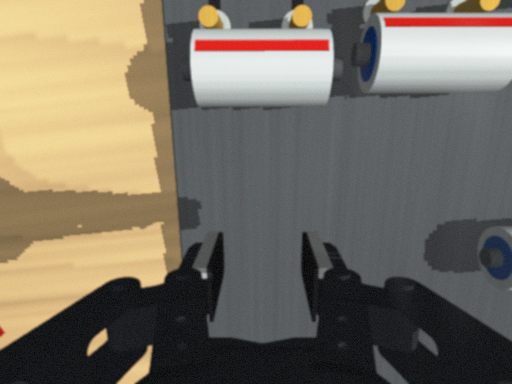

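```bash
python3 -m creep '[{"slide":[-0.6,0.9,0],"angular":[0,0,0]},{"slide":[-0.6,0.95,0],"angular":[0,0,0]},{"slide":[-0.6,0.95,0],"angular":[0,0,0]},{"slide":[-0.6,0.95,0],"angular":[0,0,0]},{"slide":[-0.4,0.95,0],"angular":[0,0,0]}]'
python3 -m creep '[{"slide":[-0.4,0.95,0],"angular":[0,0,0]},{"slide":[0,0.95,0],"angular":[0,0,0]},{"slide":[0,0.95,0],"angular":[0,0,0]},{"slide":[0,0,0.6],"angular":[0,0,0]},{"slide":[0,0,1],"angular":[0,0,0]}]'
python3 -m creep '[{"slide":[0,0,0.7],"angular":[0,0,0]},{"slide":[0,0,0.25],"angular":[0,0,0]},{"slide":[0,0,0],"angular":[0,0,0]}]'
python3 - <<'E'
from meas import *
p,d,s=snap('wrist','w13');rollers('w13');print(s['wrist_force'],s['tool_pos'],s['time'])
c,q=np.cos(np.radians(-6.4)),np.sin(np.radians(-6.4));d=s['tool_pos']-[.54,-.115,0];print('plate',c*d[0]+q*d[1],-q*d[0]+c*d[1])
E
```

```text
time: 16.38
tool_pos: [0.4562, -0.1324, 0.2645]
tcp_rot: [-3.137, 0.176, 0.001]
wrist_force: [0.7, 1.0, 0.5]
width: 0.426
time: 16.8
tool_pos: [0.4415, -0.2039, 0.2274]
tcp_rot: [3.133, -0.181, 0.012]
wrist_force: [1.6, -0.2, -0.9]
width: 0.428
time: 17.05
tool_pos: [0.4388, -0.201, 0.1991]
tcp_rot: [-3.135, 0.177, 0.006]
wrist_force: [0.2, 0.3, -0.5]
width: 0.421
px [256.6 147. ] size [104.  213.5] z.04: [ 0.4869 -0.2044  0.04  ] stripe [ 0.4864 -0.2047  0.06  ]
[ 0.15303219  0.34517129 -0.45380291] [ 0.43877199 -0.20103712  0.19910207] 17.05
plate -0.09100668821572888 -0.09678470359895608
```

View pics/w13.png

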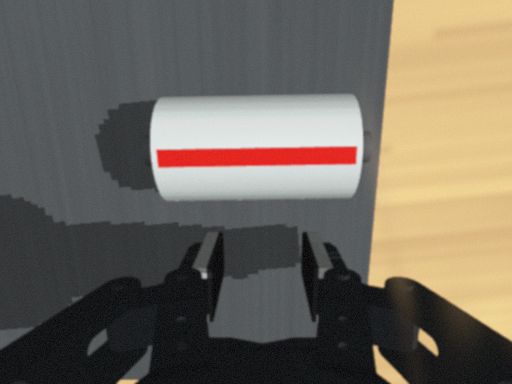

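```bash
python3 -m creep '[{"slide":[0.15,-0.06,0],"angular":[0,0,0]},{"slide":[0.15,0,0],"angular":[0,0,0]},{"slide":[0.15,0,0],"angular":[0,0,0]},{"slide":[0.15,0,0],"angular":[0,0,0]},{"slide":[0.15,0,0],"angular":[0,0,0]}]'
python3 -m creep '[{"slide":[0.15,0,0],"angular":[0,0,0]},{"slide":[0.15,0,0],"angular":[0,0,0]},{"slide":[0.15,0,0],"angular":[0,0,0]}]'
python3 -m creep '[{"slide":[0.15,0,0],"angular":[0,0,0]},{"slide":[0.15,0,0],"angular":[0,0,0]}]'
python3 -m creep '[{"slide":[0.15,0,0],"angular":[0,0,0]}]'
python3 -m creep '[{"slide":[0.12,0,0],"angular":[0,0,0]}]'
python3 -m creep '[{"slide":[0.08,0,0],"angular":[0,0,0]}]'
python3 - <<'E'
from meas import *
p,d,s=snap('wrist','w14');rollers('w14');print(s['wrist_force'],s['tool_pos'],s['time'])
c,q=np.cos(np.radians(-6.4)),np.sin(np.radians(-6.4));d=s['tool_pos']-[.54,-.115,0];print('plate',c*d[0]+q*d[1],-q*d[0]+c*d[1])
E
```

```text
time: 17.52
tool_pos: [0.4596, -0.2023, 0.2016]
tcp_rot: [3.136, -0.176, 0.001]
wrist_force: [-1.4, -0.4, 1.0]
width: 0.426
time: 17.77
tool_pos: [0.4701, -0.2034, 0.2008]
tcp_rot: [-3.136, 0.176, 0.002]
wrist_force: [-3.1, 0.5, 1.5]
width: 0.428
time: 17.93
tool_pos: [0.4774, -0.2042, 0.2006]
tcp_rot: [-3.136, 0.177, 0.003]
wrist_force: [-3.7, 0.6, 2.2]
width: 0.43
time: 18.02
tool_pos: [0.4812, -0.2047, 0.2006]
tcp_rot: [-3.136, 0.177, 0.002]
wrist_force: [-3.0, 0.5, 2.9]
width: 0.426
time: 18.1
tool_pos: [0.4843, -0.2051, 0.2007]
tcp_rot: [-3.136, 0.177, 0.002]
wrist_force: [-4.5, 0.0, 3.0]
width: 0.425
time: 18.18
tool_pos: [0.4865, -0.2054, 0.2008]
tcp_rot: [-3.137, 0.177, 0.001]
wrist_force: [-4.7, 0.1, 2.9]
width: 0.426
px [258.5 192.5] size [ 99. 201.] z.04: [ 0.5163 -0.2077  0.04  ] stripe [ 0.538 -0.21   0.06 ]
[-4.68307615  0.10171368  2.91480327] [ 0.48646807 -0.20542212  0.20084281] 18.1833
plate -0.04311905595284313 -0.09582575393791415
```

View pics/w14.png

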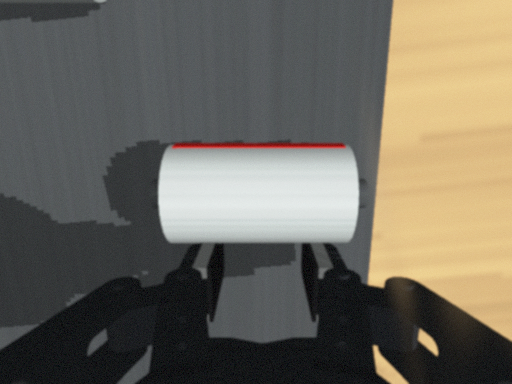

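c pushes back with 3–4.7 N. Backing off slowly, to see it follow.

```bash
python3 -m creep '[{"slide":[-0.1,0,0],"angular":[0,0,0]},{"slide":[-0.14,0,0],"angular":[0,0,0]},{"slide":[-0.16,0,0],"angular":[0,0,0]},{"slide":[-0.16,0,0],"angular":[0,0,0]},{"slide":[-0.16,0,0],"angular":[0,0,0]}]'
python3 -m creep '[{"slide":[-0.16,0,0],"angular":[0,0,0]},{"slide":[-0.14,0,0],"angular":[0,0,0]},{"slide":[-0.12,0,0],"angular":[0,0,0]},{"slide":[-0.1,0,0],"angular":[0,0,0]},{"slide":[-0.08,0,0],"angular":[0,0,0]}]'
python3 - <<'E'
from meas import *
p,d,s=snap('wrist','w15');rollers('w15');print(s['wrist_force'],s['tool_pos'],s['time'])
c,q=np.cos(np.radians(-6.4)),np.sin(np.radians(-6.4));d=s['tool_pos']-[.54,-.115,0];print('plate',c*d[0]+q*d[1],-q*d[0]+c*d[1])
E
```

```text
time: 18.65
tool_pos: [0.4679, -0.2033, 0.2009]
tcp_rot: [3.137, -0.177, 0.001]
wrist_force: [-0.5, 1.0, -0.4]
width: 0.427
time: 19.07
tool_pos: [0.4532, -0.2017, 0.2011]
tcp_rot: [3.136, -0.177, 0.001]
wrist_force: [-0.3, 0.2, 0.4]
width: 0.425
px [258. 185.] size [ 98. 202.] z.04: [ 0.4863 -0.2041  0.04  ] stripe [ 0.4859 -0.2044  0.06  ]
[-0.3247901   0.23950127  0.38779625] [ 0.45324898 -0.20170434  0.20107122] 19.0667
plate -0.07654553974058582 -0.09583403643784731
```

View pics/w15.png

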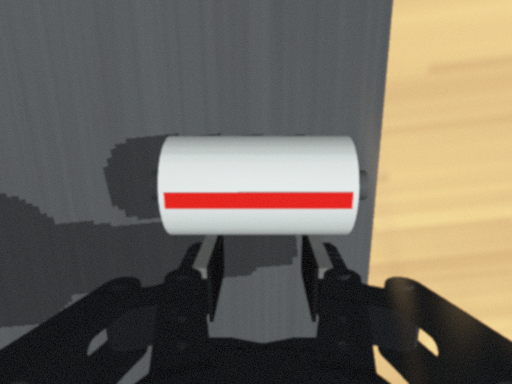

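```bash
python3 -m creep '[{"slide":[-0.2,0,0],"angular":[0,0,0]},{"slide":[-0.3,0,-0.5],"angular":[0,0,0]},{"slide":[0,0,-1],"angular":[0,0,-1]},{"slide":[0,0,-1],"angular":[0,0,-1]},{"slide":[0,0,-0.5],"angular":[0,0,-1]}]' -1
python3 -m creep '[{"slide":[0,0,0],"angular":[0,0,-1]},{"slide":[0,0,0],"angular":[0,0,-1]},{"slide":[0,0,0],"angular":[0,0,-1]},{"slide":[0,0,0],"angular":[0,0,-1]},{"slide":[0,0,0],"angular":[0,0,-1]}]'
python3 -m creep '[{"slide":[0,0,0],"angular":[0,0,-1]},{"slide":[0,0,0],"angular":[0,0,-1]},{"slide":[0,0,0],"angular":[0,0,-1]},{"slide":[0,0,0],"angular":[0,0,-1]},{"slide":[0,0,0],"angular":[0,0,-1]}]'
python3 -m creep '[{"slide":[0,0,0],"angular":[0,0,-1]},{"slide":[0,0,0],"angular":[0,0,-1]},{"slide":[0,0,0],"angular":[0,0,-1]},{"slide":[0,0,0],"angular":[0,0,-1]},{"slide":[0,0,0],"angular":[0,0,-1]}]'
python3 -m creep '[{"slide":[0,0,0],"angular":[0,0,-1]},{"slide":[0,0,0],"angular":[0,0,-1]},{"slide":[0,0,0],"angular":[0,0,-1]},{"slide":[0,0,0],"angular":[0,0,-1]},{"slide":[0,0,0],"angular":[0,0,-0.5]}]'
python3 - <<'E'
from meas import *
s=bot.read_state()
def rel(w,s): return R.from_rotvec(s['tcp_rot']).inv().apply(np.array(w)-s['tool_pos']).round(4)
print(s['tool_pos'],s['tcp_rot'],s['q'],s['width'],rel([.4863,-.2041,.04],s))
E
```

```text
time: 19.53
tool_pos: [0.4416, -0.2007, 0.2786]
tcp_rot: [3.136, 0.157, 0.005]
wrist_force: [0.5, -0.2, 0.8]
width: 0.999
time: 19.95
tool_pos: [0.4408, -0.2002, 0.276]
tcp_rot: [3.062, 0.7, 0.0]
wrist_force: [0.7, -0.5, 0.6]
width: 0.999
time: 20.37
tool_pos: [0.4408, -0.2002, 0.2759]
tcp_rot: [-2.894, -1.221, 0.0]
wrist_force: [0.5, 0.3, -0.0]
width: 1.003
time: 20.78
tool_pos: [0.4409, -0.2002, 0.2759]
tcp_rot: [2.638, 1.705, 0.0]
wrist_force: [-0.3, 0.6, -0.0]
width: 0.999
time: 21.2
tool_pos: [0.4408, -0.2002, 0.2759]
tcp_rot: [2.34, 2.097, 0.0]
wrist_force: [0.5, -0.2, -0.4]
width: 1.001
[ 0.44083728 -0.20023118  0.27589228] [2.33952821e+00 2.09671173e+00 2.80161903e-05] [-4.77802219e-01  2.34902803e-02  2.13155080e+00  1.91764773e-05
  9.86543448e-01 -3.68452421e-01] 1.0012001441019698 [0.0011 0.0456 0.2359]
```

```bash
python3 -m creep '[{"slide":[0.04,0.9,0],"angular":[0,0,0]},{"slide":[0,0.92,0],"angular":[0,0,0]},{"slide":[0,0,0],"angular":[0,0,0]}]'
python3 - <<'E'
from meas import *
p,d,s=snap('wrist','w16');print(s['tool_pos'],s['tcp_rot'],s['time'])
E
```

```text
time: 21.45
tool_pos: [0.4894, -0.2051, 0.2769]
tcp_rot: [2.339, 2.091, 0.004]
wrist_force: [-0.5, -0.2, -0.4]
width: 0.997
[ 0.48937127 -0.20507082  0.27688049] [2.33937599 2.09062464 0.00357606] 21.45
```

View pics/w16.png

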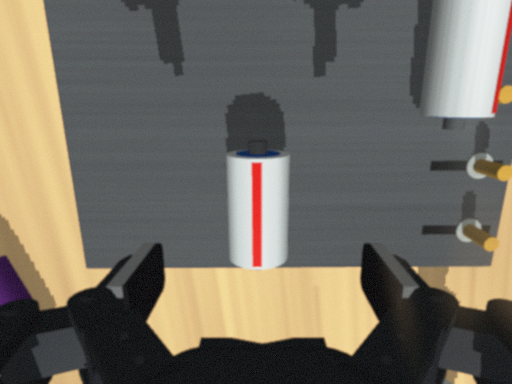

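```bash
python3 - <<'E'
from meas import *
z=np.load('pics/w16.npz');s={'tcp_rot':z['rot'],'tool_pos':z['pos']}
f,cx,cy,W=cam('wrist',s)
w=ray('wrist',258,211,.045,s);print(w,z['d'][211,240],pt('wrist',240,200,z['d'][200,240],s))
t=ray('wrist',257.5,164,.06,s);b=ray('wrist',256.5,266,.06,s);print(t,b,(t+b)/2)
print(R.from_rotvec(s['tcp_rot']).inv().apply((t+b)/2-[0,0,.02]-s['tool_pos']))
E
```

```text
[ 0.48638816 -0.2058442   0.045     ] 0.19877835 [ 0.4769627  -0.19393312  0.05636456]
[ 0.49004109 -0.17267681  0.06      ] [ 0.48202634 -0.23668396  0.06      ] [ 0.48603372 -0.20468039  0.06      ]
[ 0.00027032 -0.00445708  0.23686224]
```

```bash
python3 -m creep '[{"slide":[0,0,0],"angular":[0,0,0]},{"slide":[0,0,0.5],"angular":[0,0,0]},{"slide":[0,0,0.8],"angular":[0,0,0]},{"slide":[0,0,0.6],"angular":[0,0,0]},{"slide":[0,0,0.4],"angular":[0,0,0]}]'
python3 -m creep '[{"slide":[0,0,0.3],"angular":[0,0,0]},{"slide":[0,0,0.3],"angular":[0,0,0]},{"slide":[0,0,0],"angular":[0,0,0]},{"slide":[0,0,0],"angular":[0,0,0]}]'
```

```text
time: 21.92
tool_pos: [0.4844, -0.2038, 0.2158]
tcp_rot: [-2.341, -2.09, 0.002]
wrist_force: [0.8, -0.0, -0.3]
width: 0.998
time: 22.25
tool_pos: [0.4862, -0.2044, 0.2033]
tcp_rot: [-2.343, -2.093, 0.0]
wrist_force: [0.2, -0.3, 0.2]
width: 0.997
```

```bash
python3 - <<'E'
from meas import *
p,d,s=snap('wrist','w17');print(s['tool_pos'],s['tcp_rot'],s['time'])
print(R.from_rotvec(s['tcp_rot']).inv().apply([.486,-.2047,.04]-s['tool_pos']))
E
```

```text
[ 0.48622861 -0.20440223  0.20325158] [-2.34272156e+00 -2.09250304e+00  2.43402496e-04] 22.25
[-3.49308549e-04 -1.24667422e-04  1.63251592e-01]
```

View pics/w17.png

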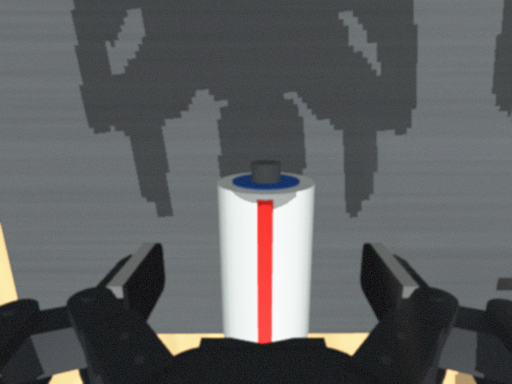

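```bash
python3 -m creep '[{"slide":[0,0,0.2],"angular":[0,0,0]},{"slide":[0,0,0.18],"angular":[0,0,0]},{"slide":[0,0,0],"angular":[0,0,0]}]'
python3 -m creep '[{"slide":[0,0,0],"angular":[0,0,0]},{"slide":[0,0,0],"angular":[0,0,0]},{"slide":[0,0,0],"angular":[0,0,0]},{"slide":[0,0,0],"angular":[0,0,0]},{"slide":[0,0,0],"angular":[0,0,0]}]' 1 50
python3 -m creep '[{"slide":[0,0,0],"angular":[0,0,0]},{"slide":[0,0,0],"angular":[0,0,0]},{"slide":[0,0,-0.3],"angular":[0,0,0]},{"slide":[0,0,-0.4],"angular":[0,0,0]},{"slide":[0,0,0],"angular":[0,0,0]}]'
python3 - <<'E'
from meas import *
p,d,s=snap('wrist','w18');print(s['wrist_force'],s['tool_pos'],s['tcp_rot'],s['time'],s['width'])
E
```

```text
time: 22.55
tool_pos: [0.4861, -0.2043, 0.1934]
tcp_rot: [-2.342, -2.092, 0.0]
wrist_force: [-0.9, 0.1, -0.6]
width: 0.998
time: 22.97
tool_pos: [0.4868, -0.2045, 0.1945]
tcp_rot: [2.342, 2.092, 0.001]
wrist_force: [0.4, -0.0, 2.2]
width: 0.448
time: 23.38
tool_pos: [0.4861, -0.2043, 0.212]
tcp_rot: [-2.343, -2.093, 0.0]
wrist_force: [0.6, -0.5, -7.5]
width: 0.449
[ 0.58963201 -0.54405703 -7.49245614] [ 0.48606917 -0.20426697  0.21201944] [-2.34259204e+00 -2.09275893e+00  3.85755493e-04] 23.3833 0.44855173716734126
```

View pics/w18.png

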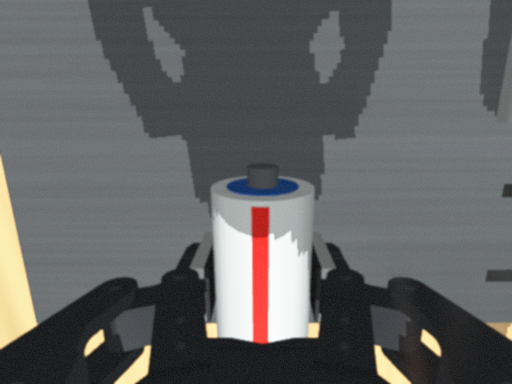

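```bash
python3 -m creep '[{"slide":[0,0,-0.6],"angular":[0,0,0]},{"slide":[0,0,-0.9],"angular":[0,0,0]},{"slide":[0,0,-1],"angular":[0,0,0]},{"slide":[0.3,0,-1],"angular":[0,0,0]},{"slide":[0.6,0,-0.6],"angular":[0,0,0]}]'
python3 -m creep '[{"slide":[0.9,-0.08,0],"angular":[0,0,0]},{"slide":[1,-0.08,0],"angular":[0,0,0]},{"slide":[1,-0.08,0],"angular":[0,0,0]},{"slide":[1,-0.08,0],"angular":[0,0,0]},{"slide":[1,-0.08,0],"angular":[0,0,0]}]'
python3 -m creep '[{"slide":[1,-0.08,0],"angular":[0,0,0]},{"slide":[1,-0.08,0],"angular":[0,0,0]},{"slide":[1,-0.08,0],"angular":[0,0,0]},{"slide":[1,-0.08,0],"angular":[0,0,0]},{"slide":[1,-0.08,0],"angular":[0,0,0]}]'
python3 -m creep '[{"slide":[1,-0.08,0],"angular":[0,0,0]},{"slide":[1,-0.08,0],"angular":[0,0,0]},{"slide":[1,-0.08,0],"angular":[0,0,0]},{"slide":[0.9,-0.08,0],"angular":[0,0,0]},{"slide":[0.7,-0.08,0],"angular":[0,0,0]}]'
python3 -m creep '[{"slide":[0.5,0,0],"angular":[0,0,-1]},{"slide":[0,0,0],"angular":[0,0,-1]},{"slide":[0,0,0],"angular":[0,0,-1]},{"slide":[0,0,0],"angular":[0,0,-1]},{"slide":[0,0,0],"angular":[0,0,-1]}]'
python3 - <<'E'
from meas import *
p,d,s=snap('wrist','w19');p,d,_=snap('top','top19');print(s['wrist_force'],s['tool_pos'],s['tcp_rot'],s['time'],s['width'])
print(R.from_rotvec(s['tcp_rot']).inv().apply([.5025,.289,.025]-s['tool_pos']))
x=R.from_rotvec(s['tcp_rot']).as_matrix()[:,1];print(np.degrees(np.arctan2(x[1],x[0])))
E
```

```text
time: 23.85
tool_pos: [0.4891, -0.1831, 0.3161]
tcp_rot: [2.342, 2.089, 0.0]
wrist_force: [1.3, 0.6, -8.4]
width: 0.449
time: 24.27
tool_pos: [0.4917, -0.058, 0.3129]
tcp_rot: [-2.342, -2.091, 0.002]
wrist_force: [0.9, 0.1, -8.6]
width: 0.44
time: 24.68
tool_pos: [0.4959, 0.0673, 0.3129]
tcp_rot: [-2.342, -2.092, 0.003]
wrist_force: [0.0, -0.2, -8.0]
width: 0.445
time: 25.1
tool_pos: [0.499, 0.1831, 0.3129]
tcp_rot: [-2.341, -2.093, 0.002]
wrist_force: [0.3, 0.1, -8.9]
width: 0.448
time: 25.52
tool_pos: [0.5004, 0.1939, 0.3126]
tcp_rot: [-1.938, -2.471, 0.004]
wrist_force: [-0.2, -0.5, -9.1]
width: 0.448
[-0.18418995 -0.49481582 -9.13298422] [0.50036251 0.19390579 0.31255785] [-1.93818197 -2.47066348  0.00365817] 25.5167 0.44812763012301976
[0.09194524 0.02549337 0.28745983]
13.773143038522493
```

View pics/w19.png

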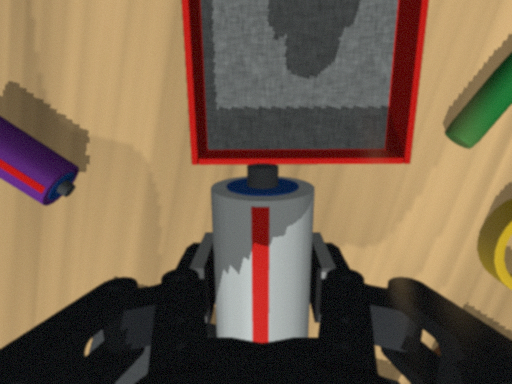

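View pics/top19.png

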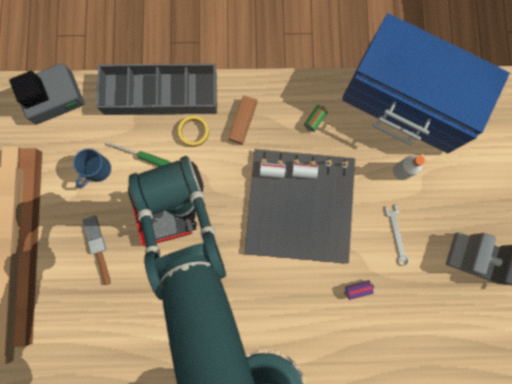

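```bash
python3 -m creep '[{"slide":[0.7,0.2,0],"angular":[0,0,0]},{"slide":[0.95,0.3,0],"angular":[0,0,0]},{"slide":[0.95,0.3,0],"angular":[0,0,0]},{"slide":[0.7,0.2,0],"angular":[0,0,0]},{"slide":[0.38,0.02,0],"angular":[0,0,0]}]'
python3 -m creep '[{"slide":[0,0,0.4],"angular":[0,0,0]},{"slide":[0,0,0.7],"angular":[0,0,0]},{"slide":[0,0,0.8],"angular":[0,0,0]}]'
python3 - <<'E'
from meas import *
p,d,s=snap('wrist','w20');print(s['wrist_force'],s['tool_pos'],s['tcp_rot'],s['time'],s['width'])
print(R.from_rotvec(s['tcp_rot']).inv().apply([.5025,.289,.025]-s['tool_pos']))
E
```

```text
time: 26.03
tool_pos: [0.5045, 0.2912, 0.3135]
tcp_rot: [-1.945, -2.466, -0.001]
wrist_force: [-0.1, 0.1, -8.6]
width: 0.448
time: 26.28
tool_pos: [0.5046, 0.289, 0.2663]
tcp_rot: [1.944, 2.466, 0.002]
wrist_force: [0.2, -0.5, -8.2]
width: 0.445
[ 0.16597846 -0.49669867 -8.18719368] [0.50459895 0.2889797  0.26626879] [1.94379789e+00 2.46634535e+00 1.60148015e-03] 26.2833 0.44484578813409337
[ 0.00061108 -0.00242887  0.24126492]
```

View pics/w20.png

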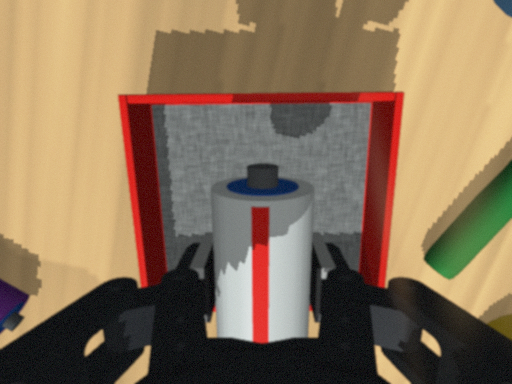

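```bash
python3 -m creep '[{"slide":[0,0,0.8],"angular":[0,0,0]},{"slide":[0,0,0.8],"angular":[0,0,0]},{"slide":[0,0,0.5],"angular":[0,0,0]},{"slide":[0,0,0.3],"angular":[0,0,0]},{"slide":[0,0,0.2],"angular":[0,0,0]}]'
python3 -m creep '[{"slide":[0,0,0.1],"angular":[0,0,0]},{"slide":[0,0,0.1],"angular":[0,0,0]},{"slide":[0,0,0],"angular":[0,0,0]}]'
python3 -m creep '[{"slide":[0,0,0.1],"angular":[0,0,0]},{"slide":[0,0,0.1],"angular":[0,0,0]}]'
```

```text
time: 26.75
tool_pos: [0.5039, 0.2885, 0.2]
tcp_rot: [-1.944, -2.466, 0.004]
wrist_force: [-0.6, -0.5, -7.5]
width: 0.448
time: 27.0
tool_pos: [0.5048, 0.2895, 0.1969]
tcp_rot: [1.944, 2.468, 0.001]
wrist_force: [0.7, -0.3, -9.3]
width: 0.444
time: 27.17
tool_pos: [0.505, 0.2897, 0.1924]
tcp_rot: [1.943, 2.467, 0.003]
wrist_force: [1.0, 0.6, -9.1]
width: 0.445
```

```bash
python3 -m creep '[{"slide":[0,0,0.1],"angular":[0,0,0]},{"slide":[0,0,0.1],"angular":[0,0,0]}]'
python3 -m creep '[{"slide":[0,0,0.08],"angular":[0,0,0]},{"slide":[0,0,0.06],"angular":[0,0,0]}]'
python3 -m creep '[{"slide":[0,0,0.05],"angular":[0,0,0]},{"slide":[0,0,0],"angular":[0,0,0]}]'
```

```text
time: 27.33
tool_pos: [0.5045, 0.2895, 0.1865]
tcp_rot: [1.944, 2.468, 0.001]
wrist_force: [1.1, -0.1, -8.1]
width: 0.446
time: 27.5
tool_pos: [0.5043, 0.2893, 0.1826]
tcp_rot: [-1.944, -2.468, 0.001]
wrist_force: [0.0, 0.4, -9.3]
width: 0.447
time: 27.67
tool_pos: [0.5043, 0.2893, 0.1813]
tcp_rot: [-1.944, -2.468, 0.001]
wrist_force: [-0.4, -0.0, -8.5]
width: 0.447
```

```bash
python3 -m creep '[{"slide":[0,0,0.04],"angular":[0,0,0]},{"slide":[0,0,0],"angular":[0,0,0]}]'
python3 -m creep '[{"slide":[0,0,0.04],"angular":[0,0,0]},{"slide":[0,0,0],"angular":[0,0,0]}]'
```

```text
time: 27.83
tool_pos: [0.5045, 0.2894, 0.1806]
tcp_rot: [-1.944, -2.468, -0.0]
wrist_force: [-0.3, 0.6, -8.3]
width: 0.448
time: 28.0
tool_pos: [0.5045, 0.2894, 0.1796]
tcp_rot: [1.944, 2.468, 0.0]
wrist_force: [0.3, -0.0, -8.1]
width: 0.448
```

```bash
python3 -m creep '[{"slide":[0,0,0.04],"angular":[0,0,0]},{"slide":[0,0,0],"angular":[0,0,0]}]'
python3 -m creep '[{"slide":[0,0,0.03],"angular":[0,0,0]},{"slide":[0,0,0],"angular":[0,0,0]}]'
```

```text
time: 28.17
tool_pos: [0.5046, 0.2895, 0.1795]
tcp_rot: [1.944, 2.468, -0.0]
wrist_force: [-2.9, -1.4, -0.5]
width: 0.447
time: 28.33
tool_pos: [0.5046, 0.2895, 0.1795]
tcp_rot: [1.944, 2.468, 0.0]
wrist_force: [-5.0, -3.4, 5.4]
width: 0.442
```

```bash
python3 -m creep '[{"slide":[0,0,-0.03],"angular":[0,0,0]},{"slide":[0,0,0],"angular":[0,0,0]}]'
python3 -m creep '[{"slide":[0,0,0],"angular":[0,0,0]},{"slide":[0,0,0],"angular":[0,0,0]},{"slide":[0,0,0],"angular":[0,0,0]},{"slide":[0,0,0],"angular":[0,0,0]}]' -0.5 20
python3 - <<'E'
from meas import *
p,d,s=snap('wrist','w21');print(s['wrist_force'],s['tool_pos'],s['time'],s['width'])
E
```

```text
time: 28.5
tool_pos: [0.5046, 0.2895, 0.1795]
tcp_rot: [1.944, 2.468, 0.001]
wrist_force: [-3.1, -2.4, 2.2]
width: 0.444
time: 28.83
tool_pos: [0.5051, 0.2897, 0.1792]
tcp_rot: [1.943, 2.467, 0.003]
wrist_force: [0.4, 1.0, 0.7]
width: 0.751
[0.38664349 0.97603474 0.65188269] [0.50505935 0.28970925 0.17920234] 28.8333 0.7511802220474004
```

View pics/w21.png

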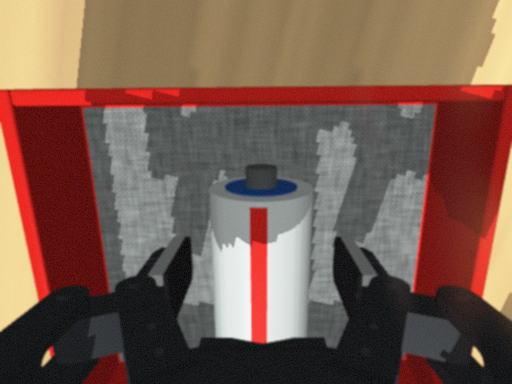

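Released cleanly on the tray floor. Rising straight up, then checking everything.

```bash
python3 -m creep '[{"slide":[0,0,-0.3],"angular":[0,0,0]},{"slide":[0,0,-0.7],"angular":[0,0,0]},{"slide":[0,0,-1],"angular":[0,0,0]},{"slide":[0,0,-1],"angular":[0,0,0]},{"slide":[0,0,-1],"angular":[0,0,0]}]'
python3 -m creep '[{"slide":[0,0,-1],"angular":[0,0,0]},{"slide":[0,0,-1],"angular":[0,0,0]},{"slide":[-1,0,-1],"angular":[0,0,0]},{"slide":[-1,-1,0],"angular":[0,0,0]},{"slide":[-1,-1,0],"angular":[0,0,0]}]'
python3 -m creep '[{"slide":[-1,-1,0],"angular":[0,0,0]},{"slide":[-1,-0.5,0],"angular":[0,0,0]},{"slide":[-1,0,0],"angular":[0,0,0]},{"slide":[-1,0,0],"angular":[0,0,0]},{"slide":[-1,0,0],"angular":[0,0,0]}]'
python3 - <<'E'
from meas import *
p,d,s=snap('top','top22');rollers('top22');q,_,_=snap('scene','scene22');print(s['tool_pos'],s['time'])
a=cv2.resize(p[145:275,120:365],None,fx=3.2,fy=3,interpolation=2)
cv2.imwrite('pics/c22.png',a[...,::-1])
cv2.imwrite('pics/s22.png',cv2.resize(q[90:330,130:340],None,fx=2.4,fy=2.4,interpolation=2)[...,::-1])
E
```

```text
time: 29.3
tool_pos: [0.5043, 0.2893, 0.28]
tcp_rot: [-1.944, -2.468, 0.0]
wrist_force: [0.5, 0.1, 0.4]
width: 0.749
time: 29.72
tool_pos: [0.4746, 0.2046, 0.3572]
tcp_rot: [1.94, 2.466, 0.009]
wrist_force: [-0.1, -0.6, 0.0]
width: 0.75
time: 30.13
tool_pos: [0.4659, 0.0733, 0.3546]
tcp_rot: [1.943, 2.467, 0.002]
wrist_force: [0.0, 0.0, 0.1]
width: 0.747
[0.46590721 0.07329844 0.35460583] 30.1333
```

View pics/c22.png

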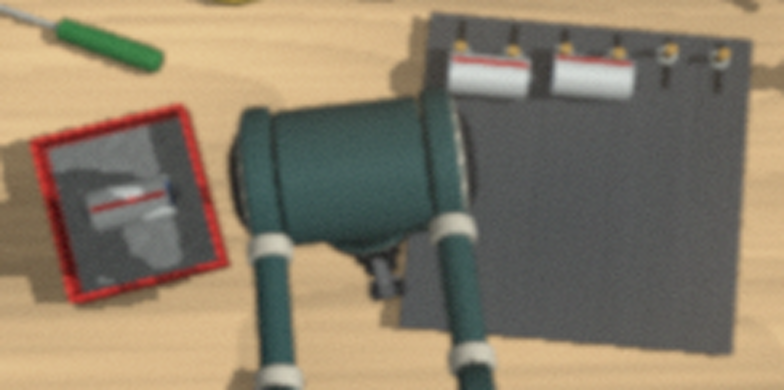

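View pics/s22.png

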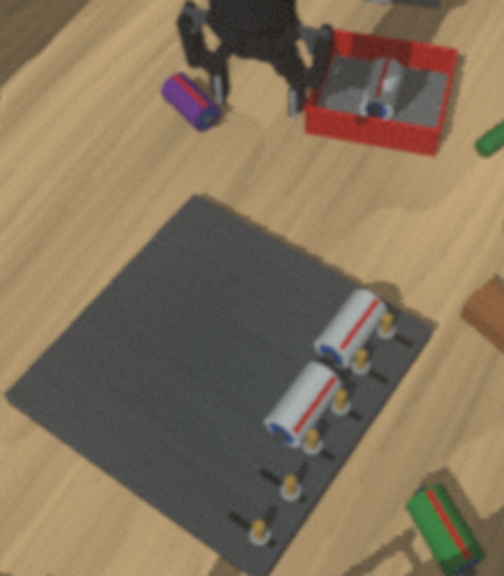

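```bash
python3 -m creep '[{"slide":[-0.9,0.36,0],"angular":[0,0,0]},{"slide":[-0.95,0.36,0],"angular":[0,0,0]},{"slide":[-0.95,0.36,0],"angular":[0,0,0]},{"slide":[-0.95,0.36,0],"angular":[0,0,0]},{"slide":[-0.95,0.36,0],"angular":[0,0,0]}]'
python3 -m creep '[{"slide":[-0.9,0.36,0],"angular":[0,0,0]},{"slide":[-0.95,0.36,0],"angular":[0,0,0]},{"slide":[-0.95,0.36,0],"angular":[0,0,0]},{"slide":[-0.8,0.36,0],"angular":[0,0,0]},{"slide":[0,0,0],"angular":[0,0,0]}]'
python3 - <<'E'
from meas import *
p,d,s=snap('wrist','w23');print(s['tool_pos'],s['tcp_rot'],s['time'])
E
```

```text
time: 30.65
tool_pos: [0.5381, -0.0296, 0.3542]
tcp_rot: [1.943, 2.468, 0.001]
wrist_force: [0.2, 0.3, 0.3]
width: 0.751
time: 31.07
tool_pos: [0.5957, -0.1105, 0.3542]
tcp_rot: [1.945, 2.464, 0.001]
wrist_force: [0.6, -0.4, 1.0]
width: 0.753
[ 0.595679   -0.11046889  0.35423578] [1.94453310e+00 2.46384784e+00 6.96115683e-04] 31.0667
```

View pics/w23.png

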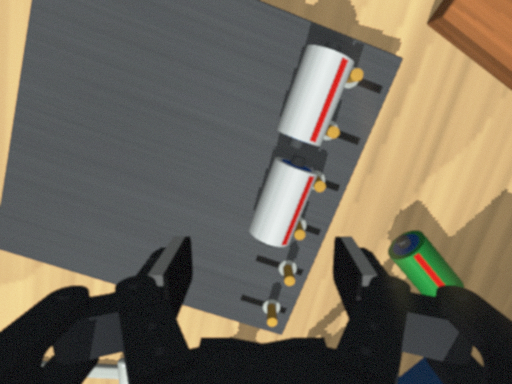

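```bash
python3 - <<'E'
from h import *
from scipy.optimize import least_squares
z=np.load('pics/w23.npz');p=z['p'];d=z['d'];s={'tcp_rot':z['rot'],'tool_pos':z['pos']}
h=cv2.cvtColor(p,cv2.COLOR_RGB2HSV)
f,cx,cy,W=cam('wrist',s);v,u=np.mgrid[:384,:512]
P=np.stack([(u-cx)/f*d,(v-cy)/f*d,d,np.ones_like(d)],-1)@W.T
c,q=np.cos(np.radians(-6.4)),np.sin(np.radians(-6.4))
X=c*(P[...,0]-.54)+q*(P[...,1]+.115);Y=-q*(P[...,0]-.54)+c*(P[...,1]+.115);Z=P[...,2]
br=(h[...,1]>110)&(h[...,0]>10)&(h[...,0]<30)&(h[...,2]>120)&(X>.08)&(X<.125)&(Z>.036)&(Z<.055)
n,l,st,ce=cv2.connectedComponentsWithStats(br.astype(np.uint8))
for i in range(1,n):
    if st[i,4]>15:
        m=l==i; w=ray('wrist',*ce[i],.046,s); print('pin',ce[i].round(1),st[i,4],np.median(X[m]).round(4),np.median(Y[m]).round(4),np.median(Z[m]).round(4))
for y0,n in((.0915,'a'),(-.0016,'b')):
    for lo,hi in((y0-.034,y0),(y0,y0+.034),(y0-.034,y0+.034)):
        m=(Y>lo)&(Y<hi)&(X>.03)&(X<.12)&(Z>.046)&(Z<.07)&~br
        r=least_squares(lambda t:np.hypot(X[m]-t[0],Z[m]-t[1])-.02,[.075,.04],loss='soft_l1',f_scale=.001)
        print(n,m.sum(),r.x.round(4),np.std(r.fun).round(4))
E
```

```text
pin [355.7  74.7] 150 0.0943 0.1184 0.0456
pin [332.8 131.6] 123 0.0949 0.0709 0.0455
pin [319.4 185.7] 107 0.102 0.0241 0.0454
pin [299.3 234. ] 94 0.1023 -0.0238 0.0456
pin [289.2 280.2] 86 0.1108 -0.0707 0.0455
pin [271.7 321.2] 78 0.1107 -0.1189 0.0455
a 2009 [0.0702 0.0396] 0.0006
a 2218 [0.0702 0.0396] 0.0006
a 4227 [0.0702 0.0396] 0.0006
b 1549 [0.0777 0.0396] 0.0006
b 1697 [0.0777 0.0396] 0.0006
b 3246 [0.0777 0.0396] 0.0006
```

```bash
python3 -c "
from workcell import order,bot
print(bot.read_state()['wrist_force'],bot.read_state()['joint_vel'].round(3));print(order.finish_job())"
```

```text
[-0.44032512 -0.34613796  0.46660183] [ 0.025 -0.023  0.04   0.015  0.019  0.006]
the job is handed in; nothing more can be done
None
```

Roller c is the unbalanced one and is in the reject tray. Rollers a and b are true and rest against both of their brass pins. I handed the job in at about 31 s of the 72 s allowed.

- **Finding the bad one:** I rolled each roller about 25–30 mm with the fingers behind it. a and b gave no force above the roughly 1 N sensor noise, and both stayed where they were left when I backed off. c pushed back with up to about 4.7 N and rolled back to its start as I backed off slowly.
- **True rollers:** I rolled a and b up to their pins, with the force staying under 9 N and no gripping or lifting.
- **Reject:** After its roll I gripped c across the drum, carried it over, lowered it until the tray floor took its weight, and opened the fingers.

**Last checks:** A depth fit puts the centres of a and b 24.4 and 24.5 mm short of their pins. The nominal distance is 25 mm, so this is contact within measuring error, and both halves of each drum gave the same value. The pictures show c lying in the tray, and I never touched the other items on the bench. The gripper was about 0.12 m above the rollers, touching nothing.

**One disagreement:** c's push-back read up to about 4.7 N, above the 0.5–3 N you gave. I put this down to friction on the finger and sensor noise, and its roll-back confirmed the choice.

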